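Pack the canteen's food-sample carrier

TASK

Pack the day's food samples for the fridge: stand every sample box that is out (three to five of them) upright in the carrier's lane, between its end wall and the red sliding stop, broad sides against one another and the coloured lids all facing the stop, and push the stop up so that the row is snug against the end wall with no gaps. Lay the scoop flat in the compartment beside the lane and slide the grey cover fully shut over it. Leave the crockery and the other things on the counter where they are.

Things in the scene. Friction and masses are not known exactly. Their poses are not given: they have to be found in the camera images.
- carrier: sample carrier, a heavy fixed metal frame 180 (x) x 310 (y) mm; origin: centre of its underside; z up; y is the sliding direction of stop and cover and points to the lane's end wall. Low-x half: the filing lane along y, centre line x = -47 mm. High-x half (centre x = 45 mm): the compartment at +y; a green deck (top 56 mm up) at -y where the open cover parks. Only the cover's handle there is over 66 mm high
- wall_face (a point): point on the inner face (carrier y = 145 mm) of the lane's upright end wall, on the lane centre line, 36 mm above the counter (wall top at 66 mm); axes as the carrier: the lane runs from here along -y. Lane floor 6 mm above the counter, 74 mm wide between rails that rise to 30 mm; the red stop closes its other end
- stop (a joint): sliding end stop of the lane, m: 0 = fully back, its face 215 mm from the end wall; grows towards the wall, at most 0.175 (face 40 mm from the wall). Stays where left; about 3 N of friction to slide
- stop_face (a point): point on the stop's flat red face that meets the boxes (face 68 wide, top 73 mm above the counter), lane centre line; axes as the carrier
- stop_grip (a point): grip point of the stop's black upright handle, 88 mm above the counter, 52 mm behind (-y of) the face. Handle 30 mm (carrier x) x 14 mm (y), top at 103 mm, standing on the stop's red foot (foot top 17 mm above the counter)
- cover (a joint): flat grey sliding cover of the compartment, m: 0 = closed, grows as it slides towards carrier -y; 0.154 = fully open, compartment wholly free. Stays where left; about 2 N of friction to slide
- cover_grip (a point): grip point of the cover's black rib handle, 92 mm above the counter, in the middle of the cover (154 mm along y, 82 mm across, top at 63 mm). Rib 30 mm (carrier x) x 14 mm (y), top at 105 mm
- compartment (a point): centre of the compartment's floor, 30 mm above the counter; compartment inside 80 mm (carrier x) x about 150 mm (y), rim 26 mm above its floor; axes as the carrier
- scoop: sampling scoop lying flat, 110 mm long along its x, 18 mm high; green square handle 18 mm wide from x = -55 to +15 mm, steel square bowl 36 mm wide from x = +15 to +55 mm; origin on the underside at mid-length; about 0.08 kg
- box1: food-sample box with red lid, standing upright: 60 mm wide (its x), 36 mm thick (its y), 100 mm tall; origin: centre of its underside; the red lid is its -y face, the rest is white; about 0.22 kg, mostly in its 22 mm high steel foot; may be absent (None)
- box2: food-sample box with yellow lid, standing upright: 60 mm wide (its x), 36 mm thick (its y), 100 mm tall; origin: centre of its underside; the yellow lid is its -y face, the rest is white; about 0.22 kg, mostly in its 22 mm high steel foot; may be absent (None)
- box3: food-sample box with blue lid, standing upright: 60 mm wide (its x), 36 mm thick (its y), 100 mm tall; origin: centre of its underside; the blue lid is its -y face, the rest is white; about 0.22 kg, mostly in its 22 mm high steel foot; may be absent (None)
- box4: food-sample box with orange lid, standing upright: 60 mm wide (its x), 36 mm thick (its y), 100 mm tall; origin: centre of its underside; the orange lid is its -y face, the rest is white; about 0.22 kg, mostly in its 22 mm high steel foot; may be absent (None)
- box5: food-sample box with green lid, standing upright: 60 mm wide (its x), 36 mm thick (its y), 100 mm tall; origin: centre of its underside; the green lid is its -y face, the rest is white; about 0.22 kg, mostly in its 22 mm high steel foot; may be absent (None)
- bowl: steel bowl, 124 mm across, 55 mm high; a bystander; origin: centre of its underside
- mug: white mug, 76 mm across, 85 mm high; a bystander; origin: centre of its underside
- sauce: sauce bottle, 56 mm across, 150 mm high; a bystander; origin: centre of its underside
- jar: glass jar, 68 mm across, 80 mm high; a bystander; origin: centre of its underside
- sponge: yellow sponge block 100 x 65 x 30 mm; a bystander; origin: centre of its underside
- dish: small white dish, 100 mm across, 18 mm high; a bystander; origin: centre of its underside

How it is judged:
At the end, for the whole second after the job is handed in: Each box present stands on the lane floor (0.1 rad), square (0.12 rad), within 12 mm of the centre line, lid to the stop; wall, boxes and stop face follow with gaps under 4.5 mm; the scoop lies flat in the compartment, the cover is shut to 5 mm; all at rest (x of box1 in the frame of wall_face between -0.012 and 0.012 m and z of box1 in the frame of carrier between 0.001 and 0.012 m and angle between each of box1, box2, box3, box4, box5's own z axis and vertical below 0.1 rad and linear speed of each of box1, box2, box3, box4, box5, scoop below 0.02 m/s and angle between the y axis of each of box1, box2, box3, box4, box5 and the y axis of carrier, either way round below 0.12 rad and y of wall_face in the frame of box1 above 0.012 m and (y of wall_face in the frame of box1 below 0.0225 m or y of box2 in the frame of box1 between 0.025 and 0.0405 m or y of box3 in the frame of box1 between 0.025 and 0.0405 m or y of box4 in the frame of box1 between 0.025 and 0.0405 m or y of box5 in the frame of box1 between 0.025 and 0.0405 m) and x of box2 in the frame of wall_face between -0.012 and 0.012 m and z of box2 in the frame of carrier between 0.001 and 0.012 m and y of wall_face in the frame of box2 above 0.012 m and (y of wall_face in the frame of box2 below 0.0225 m or y of box1 in the frame of box2 between 0.025 and 0.0405 m or y of box3 in the frame of box2 between 0.025 and 0.0405 m or y of box4 in the frame of box2 between 0.025 and 0.0405 m or y of box5 in the frame of box2 between 0.025 and 0.0405 m) and x of box3 in the frame of wall_face between -0.012 and 0.012 m and z of box3 in the frame of carrier between 0.001 and 0.012 m and y of wall_face in the frame of box3 above 0.012 m and (y of wall_face in the frame of box3 below 0.0225 m or y of box1 in the frame of box3 between 0.025 and 0.0405 m or y of box2 in the frame of box3 between 0.025 and 0.0405 m or y of box4 in the frame of box3 between 0.025 and 0.0405 m or y of box5 in the frame of box3 between 0.025 and 0.0405 m) and x of box4 in the frame of wall_face between -0.012 and 0.012 m and z of box4 in the frame of carrier between 0.001 and 0.012 m and y of wall_face in the frame of box4 above 0.012 m and (y of wall_face in the frame of box4 below 0.0225 m or y of box1 in the frame of box4 between 0.025 and 0.0405 m or y of box2 in the frame of box4 between 0.025 and 0.0405 m or y of box3 in the frame of box4 between 0.025 and 0.0405 m or y of box5 in the frame of box4 between 0.025 and 0.0405 m) and x of box5 in the frame of wall_face between -0.012 and 0.012 m and z of box5 in the frame of carrier between 0.001 and 0.012 m and y of wall_face in the frame of box5 above 0.012 m and (y of wall_face in the frame of box5 below 0.0225 m or y of box1 in the frame of box5 between 0.025 and 0.0405 m or y of box2 in the frame of box5 between 0.025 and 0.0405 m or y of box3 in the frame of box5 between 0.025 and 0.0405 m or y of box4 in the frame of box5 between 0.025 and 0.0405 m) and (y of stop_face in the frame of box1 between -0.0225 and -0.01 m or y of stop_face in the frame of box2 between -0.0225 and -0.01 m or y of stop_face in the frame of box3 between -0.0225 and -0.01 m or y of stop_face in the frame of box4 between -0.0225 and -0.01 m or y of stop_face in the frame of box5 between -0.0225 and -0.01 m) and x of scoop in the frame of compartment between -0.04 and 0.04 m and y of scoop in the frame of compartment between -0.068 and 0.068 m and z of scoop in the frame of compartment between -0.004 and 0.01 m and value of joint cover below 0.005 m and velocity of joint stop below 0.01 m/s); the robot touches nothing.
It fails at once if a bystander (bowl, mug, bottle, jar, sponge, dish) is pushed more than 30 mm away (distance of any of bowl, mug, sauce, jar, sponge, dish from where it was at the start of the episode above 0.03 m).
It fails at once if a bystander is tipped over (angle between any of bowl, mug, sauce, jar, sponge, dish's own z axis and vertical above 0.5 rad).
Of box1, box2, box3, box4, box5 only 3 to 5 are there at a start; the rules pass over those that are not, and their reading is None.
At some moment in a run one of box1, box2, box3, box4, box5, scoop may be knocked a few centimetres aside while the robot is not near it.
It also fails if it takes over 210 s, if anything falls off the work surface, if the arm or the gripper's body presses on something with over 40 N, if the wrist force passes 120 N, or if a joint passes its speed limit or range.

ROBOT

A 6-joint arm with a two-finger parallel gripper is mounted at the origin on the work surface. World frame = base frame: x ahead of the robot, y to its left, z up, the work surface at z = 0. Lengths are in m, angles in rad, forces in N, time in s.
With the tool pointing down it reaches from about 0.3 to 0.875 m from the base axis. Payload 6.4 kg.
Tool frame: the origin (TCP) lies at the very end of the fingers, on their centre line; the grasp point (between the pads) lies 19 mm behind it (ctrl.tcp_to_grasp is the distance from the TCP to the grasp point, in m); z points along the fingers, y is the direction in which the jaws open and shut (so a half turn about z gives the same grasp; the last joint's range is limited). The gripper opens to 85 mm and grips with 20 to 120 N. Pads are 22 mm wide; open, the fingers measure 114 mm over their backs; the gripper's body (76 mm by 85 mm) begins 54 mm behind the grasp point. The pads swing forward as they close: fully open they stand 13 mm farther back than shut.
Start: joints at [0.985, 0.181, 1.607, -0, 1.354, -0.206], TCP at [0.213, 0.534, 0.231] pointing down, gripper open.
Joint ranges: [-2.99, 2.99], [-0.89, 2.07], [0.3, 2.58], [-1.14, 4.28], [0, 2.63], [-3.12, 3.12]. Speed limits (rad/s): [2.57, 2.57, 3.01, 3.14, 3.14, 3.14].

INTERFACE

Orientations are given as a unit quaternion [w, x, y, z].
In Python, from bench import ctrl gives the robot as it stands. The module is installed in compiled form; this text tells all that it offers.
- The arm moves only by the tool drive_tool, never from a script. Its argument "deltas" is a list of rows, each an object with "slide": the shift along the tool's x, y, z as a fraction of full scale, a list of three; "delta_rot": the turn, a rotation vector about the tool's x, y, z as a fraction of full scale, a list of three; "hand": the opening, from 0 (shut) to 1 (fully open). In form: [{"slide": [tx, ty, tz], "delta_rot": [wx, wy, wz], "hand": hand}, ...]. A call has exactly 5 rows; each row shifts and turns the commanded pose from where the row before left it, along the tool's axes as they then stand; what a row does not reach is not made up. Full scale, the value 1, is 50 mm for a shift and 180 degrees for a turn. A row lasts 1/8 s, in which the tool goes at most 62.5 mm and 10.7 degrees, less where a joint would pass 70% of its speed; a pose out of reach is approached as far as the arm can. A call with a number of a shift or a turn outside -1 to 1 is refused whole. A call with a gripper value outside its range is refused whole. The fingers move at their own pace and stop on an object; the grip force is fixed at half the most. Time passes only in rows, so rows that do not move let the fingers close, or fill a call up. It gives the time, the measured TCP pose, the force and the opening at its end, in the units of the state.
- ctrl.get_obs(): the state, without advancing time (a new reading comes with each control period).
- ctrl.camera(name): name is "scene" or "side" or "wrist"; returns a dict with "frame" (480x640x3 uint8, red, green, blue), "mtx" (3x3 intrinsics, pixels), "R" (3x3) and "t" (3): a world point X has camera coordinates R X + t. Camera axes: x right, y down, z forward; pixel columns grow to the right and rows downward; lengths in m; the calibration is good to about 2 mm. A picture is of the moment at which its call begins. There is no depth.
- ctrl.hand_in(): hands the job in, once; it reports no verdict.
The state is a dict: "time_s": time; "q": joint angles; "dq": joint speeds; "joint_efforts": joint torques, N m; "eef_pos": TCP position; "eef_rot": TCP orientation; "wrist_force": force on the tool from outside, world axes, zero at the start; "torque": the same for the moment, N m; "opening": opening from 0.0 (shut) to 1.0 (fully open).
Only numpy, scipy, OpenCV 4.12 (cv2) and the standard library are available. Lean on these libraries where they do the work, as an engineer would, in place of code of your own. Each camera call takes 0.05 s, during which the arm holds its last target.

## Working session

There is one attempt and no reset: what is moved stays moved. The work goes in short steps, Python scripts to look and compute and a tool call to move; the robot and the scene stay as the last step left them, time stands still between calls to the robot, and variables do not carry over. Pictures are saved under pics/ and viewed, and the job is handed in when it is done.

Besides the shell and the picture viewer there is one more tool, called as name(argument=value, ...) on one line, values as JSON. drive_tool: Moves the arm, as the interface text tells. Its arguments: {"type":"object","properties":{"deltas":{"type":"array","items":{"type":"object","properties":{"slide":{"type":"array","items":{"type":"number"}},"delta_rot":{"type":"array","items":{"type":"number"}},"hand":{"type":"number"}}}}},"required":["deltas"]}

```bash
mkdir -p pics; python3 - <<'E'
from bench import ctrl
import cv2
o=ctrl.get_obs(); print(o)
print(ctrl.tcp_to_grasp)
for n in ["scene","side","wrist"]:
    c=ctrl.camera(n); cv2.imwrite(f"pics/{n}0.png",c["frame"][:,:,::-1]); print(n,c["mtx"].tolist(),c["R"].tolist(),c["t"].tolist())
E
```

```text
{'time_s': 0.0, 'q': array([ 9.84731286e-01,  1.81543047e-01,  1.60801265e+00,  2.69547819e-05,
        1.35376065e+00, -2.06299950e-01]), 'dq': array([ 0.0002776 ,  0.00100414,  0.00123763, -0.00040838, -0.00107462,
        0.00059842]), 'joint_efforts': array([ 7.27632250e-04, -4.44862318e+01, -3.51340663e+01, -2.43141112e-04,
        9.19444661e-03, -3.24858945e-05]), 'eef_pos': array([0.21282382, 0.53358137, 0.23038076]), 'eef_rot': array([-3.44725984e-04,  1.88746344e-01,  9.82025496e-01, -7.90011960e-04]), 'wrist_force': array([0.13594914, 0.43002781, 0.39499989]), 'torque': array([ 0.00755103, -0.03748141,  0.00186192]), 'opening': 0.9993872055831293}
0.0187
scene [[497.89680131911894, 0.0, 322.62841902683977], [0.0, 497.89680131911894, 246.39870546150067], [0.0, 0.0, 1.0]] [[0.8900704427266319, 0.4556510427822263, -0.012519352854174118], [0.3207461108230945, -0.6455890773519906, -0.6930632551186541], [-0.3238773523670291, 0.6128595845830227, -0.7207680557630507]] [-0.4853262474351663, -0.12225407837028672, 1.4434117642565658]
side [[569.9022921045347, 0.0, 307.7552570170846], [0.0, 569.9022921045347, 239.3381765095855], [0.0, 0.0, 1.0]] [[0.9929164300750982, -0.11769854412410574, 0.016248556797102735], [-0.06722496438621216, -0.6692710809483033, -0.7399709618421265], [0.09796819407437934, 0.7336370171395085, -0.6724425328847436]] [-0.5353847899827103, 0.08942618292577661, 1.3116201159338425]
wrist [[403.73981175731365, 0.0, 325.75455143439103], [0.0, 403.73981175731365, 242.85687967143082], [0.0, 0.0, 1.0]] [[0.3707569684590362, 0.9287283517877779, -0.0017084860624217845], [0.891183519817613, -0.35524974327155406, 0.2821162063954991], [0.2614023801432537, -0.10611912405902721, -0.9593787193618533]] [-0.573764255000038, -0.036578625659245766, 0.37886626163657766]
```

View pics/scene0.png

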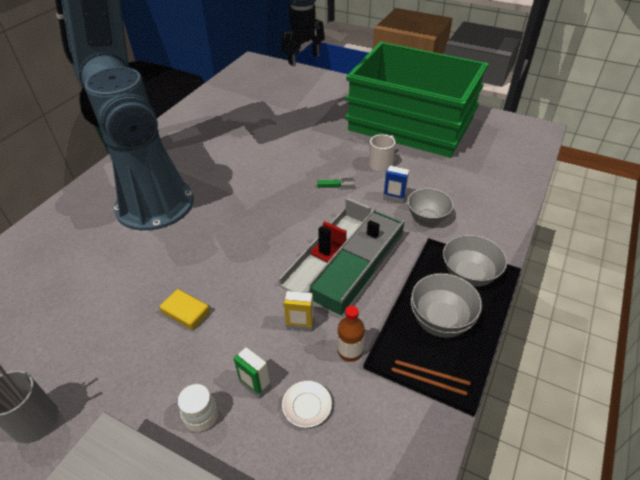

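View pics/side0.png

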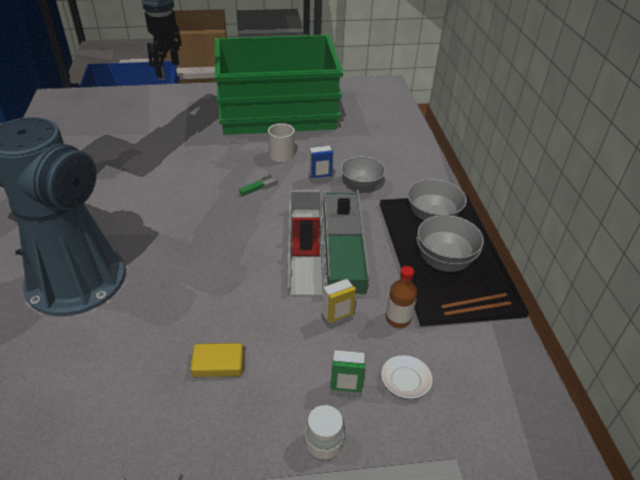

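View pics/wrist0.png

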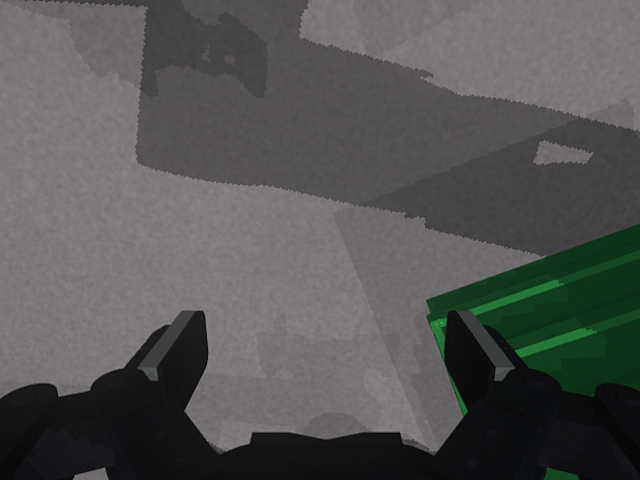

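The scene image shows three boxes: blue at (397,183), yellow (298,310) and green (252,372). The scoop is at (335,183), the stop is part-way along the lane, and the cover is closed. I'll zoom in to measure.

```bash
python3 - <<'E'
import cv2
a=cv2.imread("pics/scene0.png"); b=cv2.imread("pics/side0.png")
cv2.imwrite("pics/z1.png",cv2.resize(a[155:315,265:465],None,fx=4,fy=4,interpolation=cv2.INTER_CUBIC)[:600])
cv2.imwrite("pics/z1.png",cv2.resize(a[160:310,265:465],None,fx=4,fy=4,interpolation=cv2.INTER_CUBIC))
cv2.imwrite("pics/z2.png",cv2.resize(b[140:300,230:400],None,fx=3.75,fy=3.75,interpolation=cv2.INTER_CUBIC))
cv2.imwrite("pics/z3.png",cv2.resize(b[270:410,300:460],None,fx=4,fy=4,interpolation=cv2.INTER_CUBIC))
E
```

```text
(no output)
```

View pics/z1.png

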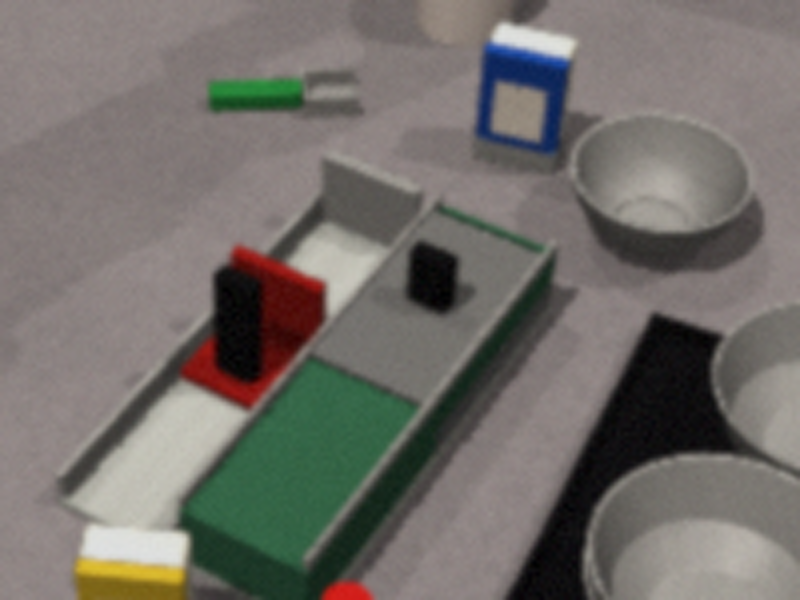

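View pics/z2.png

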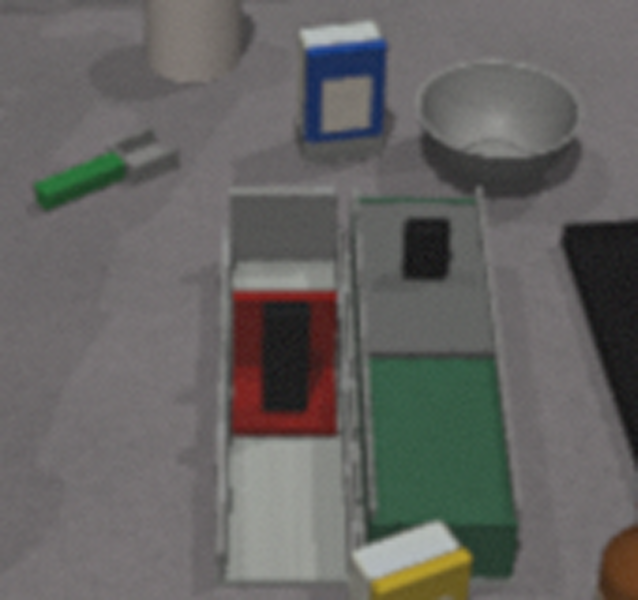

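View pics/z3.png

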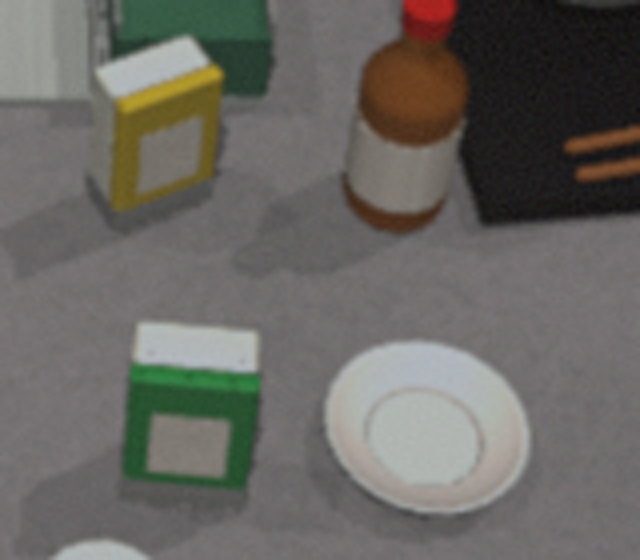

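```bash
cat > h.py <<'E'
import numpy as np, cv2
from bench import ctrl
def cam(n,save=None):
    c=ctrl.camera(n); 
    if save: cv2.imwrite(f"pics/{save}.png",c["frame"][:,:,::-1])
    return c
def ray(c,u,v,z):
    d=c["R"].T@np.linalg.inv(c["mtx"])@np.array([u,v,1.]); o=-c["R"].T@c["t"]
    return o+d*(z-o[2])/d[2]
def proj(c,X):
    p=c["mtx"]@(c["R"]@np.asarray(X)+c["t"]); return p[:2]/p[2]
HSV={"blue":((105,120,40),(130,255,255)),"yellow":((20,120,60),(32,255,255)),"green":((50,120,40),(75,255,255)),"red":((0,150,60),(6,255,255))}
def mask(c,lo,hi):
    h=cv2.cvtColor(c["frame"],cv2.COLOR_RGB2HSV); return cv2.inRange(h,lo,hi)
def blobs(c,col,amin=40):
    n,l,s,ce=cv2.connectedComponentsWithStats(mask(c,*HSV[col]))
    return [(s[i][4],s[i][:4].tolist(),ce[i].round(1).tolist(),(l==i)) for i in range(1,n) if s[i][4]>=amin]
def quad(m):
    m=(m*255).astype(np.uint8); ct=max(cv2.findContours(m,cv2.RETR_EXTERNAL,cv2.CHAIN_APPROX_NONE)[0],key=cv2.contourArea)
    h=cv2.convexHull(ct); 
    for e in np.arange(1,12,.5):
        q=cv2.approxPolyDP(h,e,True)
        if len(q)<=4: return q[:,0]
    return q[:,0]
E
python3 - <<'E'
from h import *
np.set_printoptions(precision=4,suppress=True)
S=cam("side");C=cam("scene")
for n,c in (("side",S),("scene",C)):
    for col in ("blue","yellow","green","red"):
        for a,bb,ce,m in blobs(c,col):
            q=quad(m); 
            print(n,col,a,bb,ce,q.tolist())
def pr(n,c,u,v,z): print(n,ray(c,u,v,z))
pr("wallL side",S,291.3,190.7,.066);pr("wallR side",S,319.9,190.7,.066)
pr("wallL sc",C,346.2,198.8,.066);pr("wallR sc",C,370,207.5,.066)
pr("deckFR side",S,367.9,278.7,.060);pr("deckFL side",S,328,280.8,.056)
pr("deckFL sc",C,265+187/4,160+505/4,.056);pr("deckFR sc",C,265+305/4,160+560/4,.060)
pr("deckBR sc",C,265+552/4,160+243/4,.066)
pr("deckBR side",S,230+482/3.75,140+190/3.75,.066)
pr("stop handle top side",S,230+286/3.75,140+305/3.75,.103)
pr("stop handle top sc",C,265+240/4,160+272/4,.103)
pr("cover handle top side",S,230+427/3.75,140+222/3.75,.105)
pr("cover handle top sc",C,265+435/4,160+250/4,.105)
pr("face topL sc",C,265+233/4,160+248/4,.073);pr("face topR sc",C,265+324/4,160+285/4,.073)
pr("laneF side",S,230+224/3.75,140+580/3.75,.006);pr("laneFR side",S,230+352/3.75,140+580/3.75,.006)
E
```

```text
side blue 1869 [79, 61, 100, 26] [127.2, 74.1] [[176, 64], [177, 82], [79, 86], [89, 64]]
side blue 45 [31, 70, 9, 17] [35.4, 79.3] [[34, 70], [38, 74], [37, 86], [31, 82]]
side blue 48 [14, 92, 15, 10] [20.4, 96.1] [[28, 94], [23, 101], [14, 97], [16, 92]]
side blue 86 [5, 95, 19, 20] [13.8, 106.0] [[23, 114], [5, 103], [7, 95], [18, 101]]
side blue 125 [0, 99, 16, 24] [4.1, 113.8] [[15, 118], [4, 122], [0, 121], [1, 99]]
side blue 278 [312, 151, 21, 27] [321.4, 161.1] [[332, 151], [331, 174], [313, 177], [312, 153]]
side yellow 467 [328, 286, 28, 36] [340.5, 301.7] [[354, 286], [352, 313], [328, 321], [329, 295]]
side yellow 1651 [191, 343, 52, 34] [216.9, 359.5] [[242, 345], [239, 375], [192, 375], [195, 344]]
side green 11195 [215, 35, 127, 99] [276.8, 82.6] [[329, 35], [335, 128], [224, 133], [216, 38]]
side green 148 [240, 181, 23, 14] [250.8, 187.6] [[262, 183], [241, 194], [240, 189]]
side green 440 [332, 362, 33, 29] [347.6, 371.6] [[333, 362], [364, 365], [360, 390], [332, 387]]
side red 521 [292, 218, 27, 38] [304.8, 237.8] [[318, 218], [318, 254], [293, 254], [293, 218]]

[... 1159 characters left out ...]
, 311], [352, 320], [345, 313]]
wallL side [0.5187 0.1948 0.066 ]
wallR side [0.5918 0.1878 0.066 ]
wallL sc [0.5173 0.1965 0.066 ]
wallR sc [0.5891 0.1925 0.066 ]
deckFR side [ 0.6553 -0.1268  0.06  ]
deckFL side [ 0.5684 -0.1203  0.056 ]
deckFL sc [ 0.5729 -0.1076  0.056 ]
deckFR sc [ 0.6525 -0.116   0.06  ]
deckBR sc [0.6857 0.1831 0.066 ]
deckBR side [0.6908 0.1783 0.066 ]
stop handle top side [0.5374 0.0279 0.103 ]
stop handle top sc [0.535  0.0356 0.103 ]
cover handle top side [0.6369 0.0983 0.105 ]
cover handle top sc [0.6347 0.1044 0.105 ]
face topL sc [0.5067 0.0809 0.073 ]
face topR sc [0.5733 0.0761 0.073 ]
laneF side [ 0.4858 -0.107   0.006 ]
laneFR side [ 0.5619 -0.1149  0.006 ]
```

```bash
cat >> h.py <<'E'
from scipy.spatial.transform import Rotation as Ro
def pose():
    o=ctrl.get_obs(); q=o["eef_rot"]; return o["eef_pos"],Ro.from_quat([q[1],q[2],q[3],q[0]])
def plan(xyz,ydir=None,rows=5,hand=1):
    """slides in tool axes. ydir = world angle (deg) of jaws axis; turn first (even per row), slide rotated accordingly"""
    p,R=pose(); d=np.array(xyz)-p
    yv=R.as_matrix()[:,1]; cur=np.degrees(np.arctan2(yv[1],yv[0]))
    turn=0
    if ydir is not None:
        turn=(ydir-cur+90)%180-90
    xd=np.radians(cur+turn)
    # target R exactly pointing down
    T=np.array([[-np.sin(xd),np.cos(xd),0],[np.cos(xd),np.sin(xd),0],[0,0,-1]]).T
    rv=(R.inv()*Ro.from_matrix(T)).as_rotvec()
    print("cur",p.round(4),"yaw",round(cur,2),"turn",round(turn,2),"rv/180",(rv/np.pi).round(4),"world d",d.round(4))
    print("slide after turn (/50mm):",(T.T@d/.05).round(3), " before turn:",(R.inv().as_matrix()@d/.05).round(3))
E
python3 - <<'E'
from h import *
plan([.53,-.03,.33],84)
c=cam("wrist");p,R=pose()
print("cam in tool",R.inv().apply(-c["R"].T@c["t"]-p), "fwd in tool",R.inv().apply(c["R"][2]),"camx",R.inv().apply(c["R"][0]))
S=cam("side");C=cam("scene");Y=lambda c,u,v:ray(c,u,v,.1)[:2].round(4)
print("blue",Y(S,311.5,152.5),Y(S,332.5,150.5),Y(C,386.5,170.5),Y(C,407,175))
print("yel",Y(S,328.7,295),Y(S,355,286),Y(C,284,300),Y(C,311,302))
print("gr",Y(S,333.2,361.2),Y(S,365,363.7),Y(C,235,356),Y(C,256,371))
for n,c in(("s",S),("c",C)):
  pass
print("scoop", ray(S,240,190,.018)[:2],ray(S,262,182,.018)[:2],ray(C,318,181,.018)[:2],ray(C,339,180,.018)[:2])
E
```

```text
cur [0.213  0.5338 0.2309] yaw 68.24 turn 15.76 rv/180 [-0.0002 -0.0001 -0.0876] world d [ 0.317  -0.5638  0.0991]
slide after turn (/50mm): [ -7.483 -10.552  -1.983]  before turn: [-10.068  -8.124  -1.978]
cam in tool [ 0.07173055 -0.00036673 -0.14220428] fwd in tool [-2.82405418e-01 -3.66155154e-04  9.59295077e-01] camx [-3.36177110e-07  9.99999927e-01  3.81592899e-04]
blue [0.5848 0.3129] [0.6425 0.3172] [0.5825 0.3179] [0.6402 0.324 ]
yel [ 0.5564 -0.2009] [ 0.6138 -0.1819] [ 0.5554 -0.1991] [ 0.6098 -0.1779]
gr [ 0.5412 -0.3612] [ 0.5975 -0.3726] [ 0.5389 -0.3615] [ 0.5934 -0.3709]
scoop [0.38717191 0.27381553] [0.44829441 0.30419169] [0.38490258 0.28356625] [0.43880762 0.31537065]
```

drive_tool(deltas=[{"slide": [0,0,-0.5],"delta_rot": [0,0,-0.044],"hand": 0.5},{"slide": [0,0,-0.5],"delta_rot": [0,0,-0.044],"hand": 0.5},{"slide": [-0.62,-0.88,-0.1],"delta_rot": [0,0,0],"hand": 0.5},{"slide": [-0.62,-0.88,-0.1],"delta_rot": [0,0,0],"hand": 0.5},{"slide": [-0.62,-0.88,-0.1],"delta_rot": [0,0,0],"hand": 0.5}])

```text
time_s: 1.02
eef_pos: [0.2925, 0.3918, 0.2966]
eef_rot: [0.0, 0.051, 0.999, 0.0]
wrist_force: [1.2, -0.0, 0.1]
opening: 0.499
```

drive_tool(deltas=[{"slide": [-0.62,-0.88,-0.1],"delta_rot": [0,0,0],"hand": 0.5},{"slide": [-0.62,-0.88,-0.1],"delta_rot": [0,0,0],"hand": 0.5},{"slide": [-0.62,-0.88,-0.1],"delta_rot": [0,0,0],"hand": 0.5},{"slide": [-0.62,-0.88,-0.1],"delta_rot": [0,0,0],"hand": 0.5},{"slide": [-0.62,-0.88,-0.1],"delta_rot": [0,0,0],"hand": 0.5}])

```text
time_s: 1.65
eef_pos: [0.4241, 0.1567, 0.3218]
eef_rot: [0.0, 0.052, 0.999, 0.0]
wrist_force: [-0.2, -0.0, 0.7]
opening: 0.505
```

drive_tool(deltas=[{"slide": [-0.62,-0.88,-0.1],"delta_rot": [0,0,0],"hand": 0.5},{"slide": [-0.62,-0.88,-0.1],"delta_rot": [0,0,0],"hand": 0.5},{"slide": [-0.62,-0.88,0],"delta_rot": [0,0,0],"hand": 0.5},{"slide": [-0.62,-0.88,0],"delta_rot": [0,0,0],"hand": 0.5},{"slide": [0,0,0],"delta_rot": [0,0,0],"hand": 0.5}])

```text
time_s: 2.28
eef_pos: [0.5296, -0.0327, 0.3306]
eef_rot: [-0.0, 0.054, 0.999, -0.0]
wrist_force: [0.1, 0.4, -1.1]
opening: 0.5
```

```bash
python3 - <<'E'
from h import *
print(pose()[0])
c=cam("wrist","w1")
E
```

```text
[ 0.52961596 -0.03267236  0.33063966]
```

View pics/w1.png

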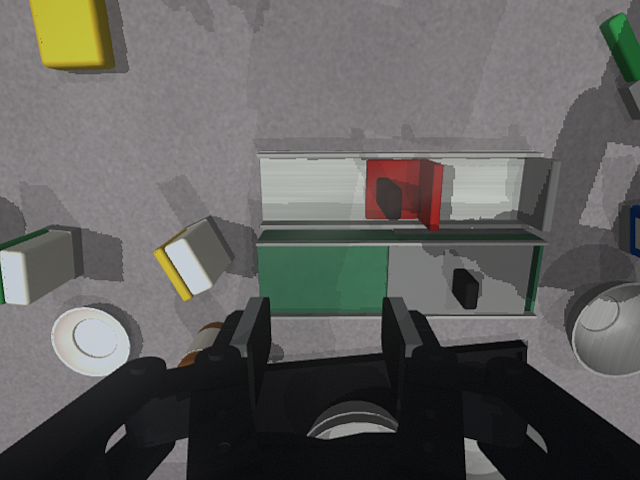

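```bash
python3 - <<'E'
import cv2
a=cv2.imread("pics/w1.png")
cv2.imwrite("pics/z4.png",cv2.resize(a[140:330,350:570],None,fx=3.1,fy=3.1,interpolation=cv2.INTER_CUBIC))
E
```

```text
(no output)
```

View pics/z4.png

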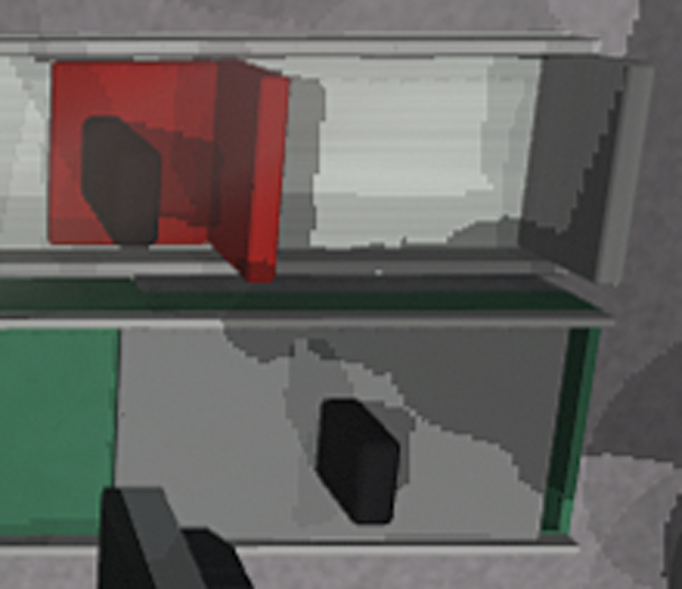

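```bash
python3 - <<'E'
from h import *
c=cam("wrist"); P=lambda x,y,z:ray(c,350+x/3.1,140+y/3.1,z)[:2].round(4)
print("wall top",P(627,65,.066),P(597,283,.066)); print("wall base",P(540,58,.006),P(520,245,.006))
print("stop face top",P(289,80,.073),P(274,280,.073)); print("stop handle",P(147,198,.103)); print("cover handle",P(380,483,.105))
print("rails lane outer/inner",P(0,38,.03),P(600,40,.03),P(0,57,.03))
print("deck edge/cover end",P(115,327,.056),P(118,540,.056))
Y=lambda u,v,z:ray(c,u,v,z)[:2].round(4)
print("yellow top corners",Y(168,249,.1),Y(195,296,.1),Y(229,254,.1),Y(206,218,.1))
# wrist point along lane front
print("lane front",Y(259,158,.006),Y(259,226,.006))
E
```

```text
wall top [0.516  0.1962] [0.5878 0.1898]
wall base [0.5186 0.1968] [0.5887 0.1914]
stop face top [0.5083 0.0866] [0.5732 0.0801]
stop handle [0.535  0.0351]
cover handle [0.6345 0.1035]
rails lane outer/inner [ 0.4888 -0.0007] [0.5115 0.2059] [ 0.4952 -0.0013]
deck edge/cover end [0.5891 0.029 ] [0.6706 0.0249]
yellow top corners [ 0.5563 -0.1875] [ 0.6076 -0.1713] [ 0.5676 -0.1298] [ 0.53   -0.1452]
lane front [ 0.4859 -0.1028] [ 0.5645 -0.1149]
```

```bash
python3 - <<'E'
from h import *
plan([.5355,.033,.072],84.3)
E
```

```text
cur [ 0.5285 -0.0297  0.3309] yaw 84.01 turn 0.29 rv/180 [ 0.0002 -0.0003 -0.0016] world d [ 0.007   0.0627 -0.2589]
slide after turn (/50mm): [-0.015  1.261  5.179]  before turn: [-0.013  1.258  5.18 ]
```

drive_tool(deltas=[{"slide": [0,0.63,0.5],"delta_rot": [0,0,-0.0016],"hand": 0.45},{"slide": [0,0.63,0.8],"delta_rot": [0,0,0],"hand": 0.45},{"slide": [0,0,0.9],"delta_rot": [0,0,0],"hand": 0.45},{"slide": [0,0,0.9],"delta_rot": [0,0,0],"hand": 0.45},{"slide": [0,0,0.2],"delta_rot": [0,0,0],"hand": 0.45}])

```text
time_s: 3.0
eef_pos: [0.5323, 0.035, 0.1636]
eef_rot: [-0.003, 0.048, 0.999, 0.0]
wrist_force: [0.4, 0.4, 0.8]
opening: 0.451
```

```bash
python3 - <<'E'
from h import *
plan([.5355,.033,.072],84.3)
c=cam("wrist","w2")
E
```

```text
cur [0.5323 0.035  0.1636] yaw 84.49 turn -0.19 rv/180 [ 0.0002 -0.0018  0.001 ] world d [ 0.0032 -0.002  -0.0916]
slide after turn (/50mm): [-0.068 -0.034  1.832]  before turn: [-0.079 -0.035  1.832]
```

View pics/w2.png

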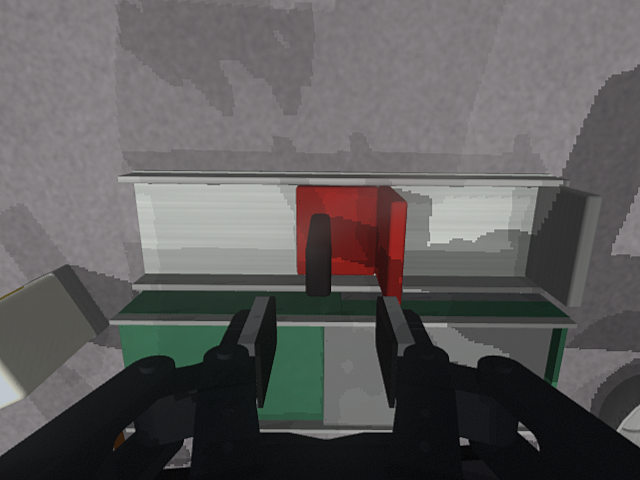

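drive_tool(deltas=[{"slide": [-0.07,-0.03,0.8],"delta_rot": [0,0,0],"hand": 0.45},{"slide": [0,0,0.7],"delta_rot": [0,0,0],"hand": 0.45},{"slide": [0,0,0.33],"delta_rot": [0,0,0],"hand": 0.45},{"slide": [0,0,0],"delta_rot": [0,0,0],"hand": 0},{"slide": [0,0,0],"delta_rot": [0,0,0],"hand": 0}])

```text
time_s: 3.68
eef_pos: [0.5393, 0.0313, 0.0763]
eef_rot: [0.001, 0.049, 0.999, -0.0]
wrist_force: [-0.8, -0.8, -1.8]
opening: 0.153
```

drive_tool(deltas=[{"slide": [0,0,0],"delta_rot": [0,0,0],"hand": 0},{"slide": [0,-0.2,0],"delta_rot": [0,0,0],"hand": 0},{"slide": [0,-0.3,0],"delta_rot": [0,0,0],"hand": 0},{"slide": [0,-0.3,0],"delta_rot": [0,0,0],"hand": 0},{"slide": [0,0,0],"delta_rot": [0,0,0],"hand": 0}])

```text
time_s: 4.3
eef_pos: [0.5349, -0.0104, 0.0762]
eef_rot: [0.001, 0.05, 0.999, -0.001]
wrist_force: [-5.2, -2.3, 7.1]
opening: 0.151
```

drive_tool(deltas=[{"slide": [0,-0.3,0],"delta_rot": [0,0,0],"hand": 0},{"slide": [0,-0.3,0],"delta_rot": [0,0,0],"hand": 0},{"slide": [0,-0.3,0],"delta_rot": [0,0,0],"hand": 0},{"slide": [0,-0.25,0],"delta_rot": [0,0,0],"hand": 0},{"slide": [0,0,0],"delta_rot": [0,0,0],"hand": 0}])

```text
time_s: 4.92
eef_pos: [0.5289, -0.0677, 0.0762]
eef_rot: [0.0, 0.05, 0.999, -0.001]
wrist_force: [-5.5, -2.1, 8.7]
opening: 0.15
```

```bash
python3 - <<'E'
from h import *
c=cam("scene","s1")
E
```

```text
(no output)
```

View pics/s1.png

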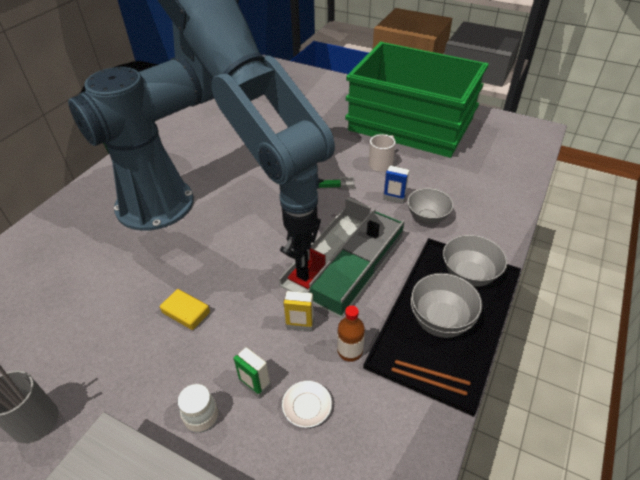

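drive_tool(deltas=[{"slide": [0,0,0],"delta_rot": [0,0,0],"hand": 0.45},{"slide": [0,0,0],"delta_rot": [0,0,0],"hand": 0.45},{"slide": [0,0,-0.6],"delta_rot": [0,0,0],"hand": 0.45},{"slide": [0,0,-0.8],"delta_rot": [0,0,0],"hand": 0.45},{"slide": [-0.5,0.5,-0.2],"delta_rot": [0,0,0],"hand": 0.45}])

```text
time_s: 5.6
eef_pos: [0.5575, -0.0445, 0.1579]
eef_rot: [0.002, 0.05, 0.999, -0.001]
wrist_force: [-0.0, 0.9, -0.1]
opening: 0.449
```

```bash
python3 - <<'E'
from h import *
plan([.635,.1025,.15],84.1)
E
```

```text
cur [ 0.5575 -0.0445  0.1579] yaw 84.26 turn -0.16 rv/180 [-0.0004  0.0014  0.0009] world d [ 0.0775  0.147  -0.0079]
slide after turn (/50mm): [-1.239  3.085  0.157]  before turn: [-1.247  3.081  0.159]
```

drive_tool(deltas=[{"slide": [-0.31,0.77,0],"delta_rot": [0,0,0],"hand": 0.45},{"slide": [-0.31,0.77,0],"delta_rot": [0,0,0],"hand": 0.45},{"slide": [-0.31,0.77,0],"delta_rot": [0,0,0],"hand": 0.45},{"slide": [-0.31,0.77,0],"delta_rot": [0,0,0],"hand": 0.45},{"slide": [0,0,0],"delta_rot": [0,0,0],"hand": 0.45}])

```text
time_s: 6.22
eef_pos: [0.6337, 0.1065, 0.1545]
eef_rot: [0.0, 0.047, 0.999, 0.0]
wrist_force: [0.2, 0.1, 0.3]
opening: 0.447
```

```bash
python3 - <<'E'
from h import *
plan([.635,.1025,.077],84.1)
c=cam("wrist","w3")
E
```

```text
cur [0.6337 0.1065 0.1545] yaw 84.59 turn -0.49 rv/180 [0.0002 0.0002 0.0027] world d [ 0.0013 -0.004  -0.0775]
slide after turn (/50mm): [-0.035 -0.077  1.55 ]  before turn: [-0.033 -0.078  1.55 ]
```

View pics/w3.png

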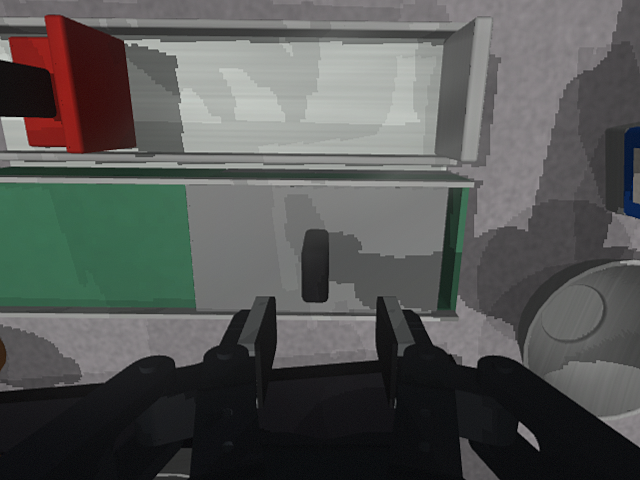

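drive_tool(deltas=[{"slide": [-0.03,-0.07,0.7],"delta_rot": [0,0,0],"hand": 0.45},{"slide": [0,0,0.6],"delta_rot": [0,0,0],"hand": 0.45},{"slide": [0,0,0.22],"delta_rot": [0,0,0],"hand": 0.45},{"slide": [0,0,0],"delta_rot": [0,0,0],"hand": 0},{"slide": [0,0,0],"delta_rot": [0,0,0],"hand": 0}])

```text
time_s: 6.9
eef_pos: [0.6344, 0.0999, 0.0796]
eef_rot: [0.0, 0.049, 0.999, -0.0]
wrist_force: [-0.3, -1.1, -2.7]
opening: 0.154
```

drive_tool(deltas=[{"slide": [0,0,0],"delta_rot": [0,0,0],"hand": 0},{"slide": [0,-0.2,0],"delta_rot": [0,0,0],"hand": 0},{"slide": [0,-0.3,0],"delta_rot": [0,0,0],"hand": 0},{"slide": [0,-0.4,0],"delta_rot": [0,0,0],"hand": 0},{"slide": [0,-0.4,0],"delta_rot": [0,0,0],"hand": 0}])

```text
time_s: 7.52
eef_pos: [0.6275, 0.0341, 0.0796]
eef_rot: [-0.0, 0.049, 0.999, 0.0]
wrist_force: [-3.9, 3.5, 5.9]
opening: 0.153
```

drive_tool(deltas=[{"slide": [0,-0.4,0],"delta_rot": [0,0,0],"hand": 0},{"slide": [0,-0.4,0],"delta_rot": [0,0,0],"hand": 0},{"slide": [0,-0.4,0],"delta_rot": [0,0,0],"hand": 0},{"slide": [0,-0.3,0],"delta_rot": [0,0,0],"hand": 0},{"slide": [0,-0.2,0],"delta_rot": [0,0,0],"hand": 0}])

```text
time_s: 8.15
eef_pos: [0.6197, -0.0396, 0.0796]
eef_rot: [0.0, 0.05, 0.999, 0.01]
wrist_force: [6.1, 68.0, 11.3]
opening: 0.155
```

drive_tool(deltas=[{"slide": [0,-0.1,0],"delta_rot": [0,0,0],"hand": 0},{"slide": [0,0,0],"delta_rot": [0,0,0],"hand": 0.45},{"slide": [0,0,0],"delta_rot": [0,0,0],"hand": 0.45},{"slide": [0,0,-0.7],"delta_rot": [0,0,0],"hand": 0.45},{"slide": [0,0,-0.9],"delta_rot": [0,0,0],"hand": 0.45}])

```text
time_s: 8.78
eef_pos: [0.6176, -0.0552, 0.1579]
eef_rot: [-0.002, 0.049, 0.999, -0.0]
wrist_force: [0.4, -0.0, -0.6]
opening: 0.45
```

```bash
python3 - <<'E'
from h import *
plan([.611,.336,.2],85)
c=cam("wrist","w4"); c=cam("side","s2")
E
```

```text
cur [ 0.6176 -0.0552  0.1579] yaw 84.38 turn 0.62 rv/180 [-0.0002 -0.001  -0.0034] world d [-0.0066  0.3912  0.0421]
slide after turn (/50mm): [ 0.813  7.782 -0.842]  before turn: [ 0.899  7.773 -0.844]
```

View pics/w4.png

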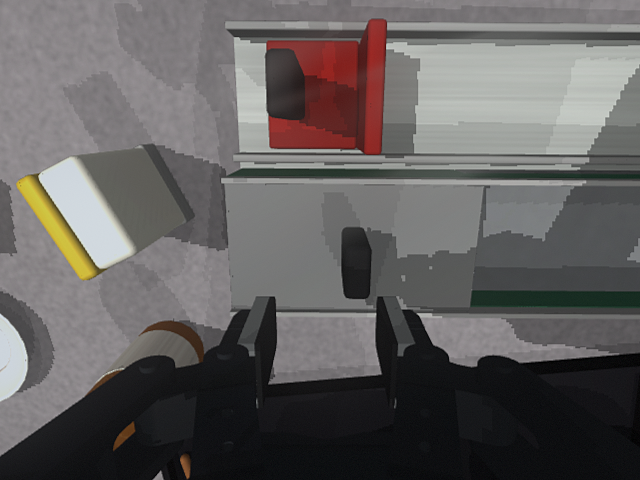

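View pics/s2.png

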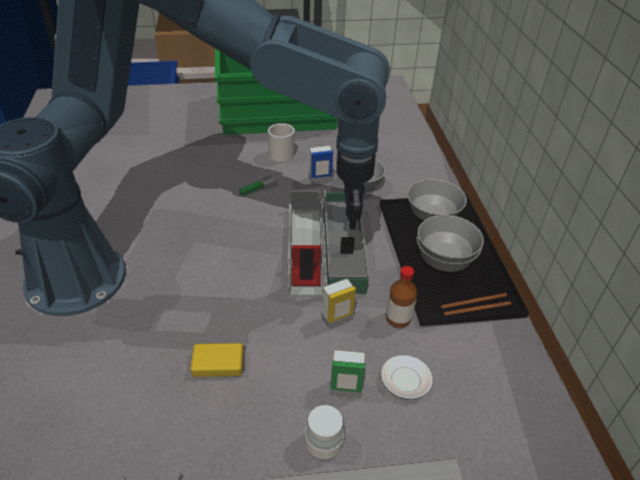

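drive_tool(deltas=[{"slide": [0,0,-0.3],"delta_rot": [0,0,0.054],"hand": 0.6},{"slide": [0,0,-0.3],"delta_rot": [0,0,0.054],"hand": 0.6},{"slide": [0,0,-0.3],"delta_rot": [0,0,0.054],"hand": 0.6},{"slide": [0,0,-0.3],"delta_rot": [0,0,0.054],"hand": 0.6},{"slide": [0,0,-0.3],"delta_rot": [0,0,0.054],"hand": 0.6}])

```text
time_s: 9.5
eef_pos: [0.6187, -0.056, 0.2339]
eef_rot: [0.0, 0.459, 0.889, -0.001]
wrist_force: [0.0, -0.6, -0.0]
opening: 0.6
```

drive_tool(deltas=[{"slide": [0,0,0],"delta_rot": [0,0,0.054],"hand": 0.6},{"slide": [0,0,0],"delta_rot": [0,0,0.054],"hand": 0.6},{"slide": [0,0,0],"delta_rot": [0,0,0.054],"hand": 0.6},{"slide": [0,0,0],"delta_rot": [0,0,0.054],"hand": 0.6},{"slide": [0,0,0],"delta_rot": [0,0,0.054],"hand": 0.6}])

```text
time_s: 10.12
eef_pos: [0.6187, -0.056, 0.2335]
eef_rot: [0.001, 0.784, 0.621, -0.0]
wrist_force: [0.6, -0.3, -0.2]
opening: 0.603
```

drive_tool(deltas=[{"slide": [0,0,0],"delta_rot": [0,0,0.054],"hand": 0.6},{"slide": [0,0,0],"delta_rot": [0,0,0.054],"hand": 0.6},{"slide": [0,0,0],"delta_rot": [0,0,0.054],"hand": 0.6},{"slide": [0,0,0],"delta_rot": [0,0,0.054],"hand": 0.6},{"slide": [0,0,0],"delta_rot": [0,0,0.054],"hand": 0.6}])

```text
time_s: 10.75
eef_pos: [0.6187, -0.056, 0.2334]
eef_rot: [0.001, 0.97, 0.244, -0.0]
wrist_force: [-0.4, 0.7, -0.5]
opening: 0.601
```

```bash
python3 - <<'E'
from h import *
plan([.42,.29,.2],-61.5)
E
```

```text
cur [ 0.6187 -0.056   0.2334] yaw -61.81 turn 0.31 rv/180 [ 0.0004  0.0002 -0.0017] world d [-0.1987  0.346  -0.0334]
slide after turn (/50mm): [-0.191 -7.979  0.669]  before turn: [-0.233 -7.978  0.658]
```

drive_tool(deltas=[{"slide": [-0.02,-1,0],"delta_rot": [0,0,0],"hand": 0.6},{"slide": [-0.02,-1,0],"delta_rot": [0,0,0],"hand": 0.6},{"slide": [-0.03,-1,0],"delta_rot": [0,0,0],"hand": 0.6},{"slide": [-0.03,-1,0],"delta_rot": [0,0,0],"hand": 0.6},{"slide": [-0.03,-1,0],"delta_rot": [0,0,0],"hand": 0.6}])

```text
time_s: 11.38
eef_pos: [0.4933, 0.162, 0.2337]
eef_rot: [0.001, 0.969, 0.246, 0.001]
wrist_force: [0.8, 1.0, 0.6]
opening: 0.601
```

drive_tool(deltas=[{"slide": [-0.03,-1,0],"delta_rot": [0,0,0],"hand": 0.6},{"slide": [-0.02,-1,0.1],"delta_rot": [0,0,0],"hand": 0.6},{"slide": [0,-0.9,0.1],"delta_rot": [0,0,0],"hand": 0.6},{"slide": [0,0,0],"delta_rot": [0,0,0],"hand": 0.6},{"slide": [0,0,0],"delta_rot": [0,0,0],"hand": 0.6}])

```text
time_s: 12.0
eef_pos: [0.4229, 0.2875, 0.2237]
eef_rot: [0.001, 0.969, 0.247, 0.0]
wrist_force: [-0.6, 0.3, 0.7]
opening: 0.599
```

```bash
python3 - <<'E'
from h import *
plan([.42,.29,.2],-61.5)
c=cam("wrist","w5")
b=[x for x in blobs(c,"green") if x[0]>100]
for x in b: print(x[:3],quad(x[3]).tolist())
E
```

```text
cur [0.4229 0.2875 0.2237] yaw -61.44 turn -0.06 rv/180 [ 0.0004 -0.0001  0.0003] world d [-0.0029  0.0025 -0.0237]
slide after turn (/50mm): [-0.028 -0.071  0.475]  before turn: [-0.028 -0.072  0.475]
(np.int32(1429), [304, 173, 21, 76], [314.5, 209.7]) [[323, 173], [324, 247], [308, 248], [304, 175]]
```

View pics/w5.png

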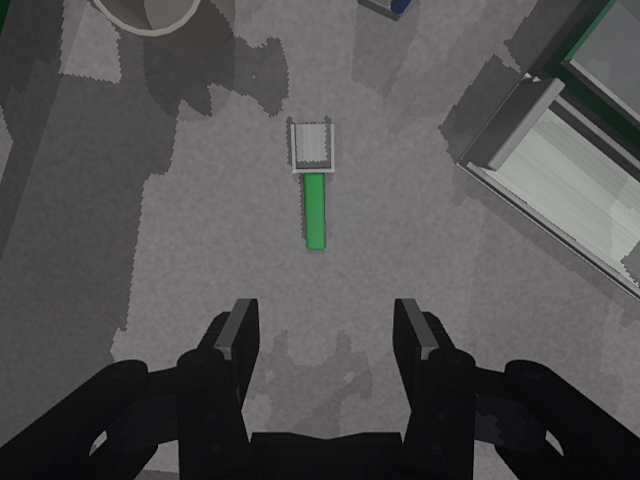

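```bash
python3 - <<'E'
from h import *
c=cam("wrist"); 
a=ray(c,316.5,248,.016)[:2];b=ray(c,315,173,.018)[:2];e=ray(c,312,122,.018)[:2]
u=(b-a)/np.linalg.norm(b-a); print(a,b,e,np.linalg.norm(b-a),np.linalg.norm(e-a),np.degrees(np.arctan2(u[1],u[0])))
g=a+u*.045; print(g)
plan([g[0],g[1],.005],-61.5)
E
```

```text
[0.38746501 0.27694751] [0.44662429 0.30998065] [0.48232325 0.33182577] 0.067756980355611 0.10958881335078191 29.177961486623193
[0.42675495 0.29888608]
cur [0.4232 0.2873 0.2239] yaw -61.53 turn 0.03 rv/180 [ 0.0002 -0.0002 -0.0002] world d [ 0.0035  0.0116 -0.2189]
slide after turn (/50mm): [ 0.173 -0.17   4.378]  before turn: [ 0.17  -0.173  4.378]
```

drive_tool(deltas=[{"slide": [0.17,-0.17,0.8],"delta_rot": [0,0,-0.005],"hand": 0.5},{"slide": [0,0,1],"delta_rot": [0,0,0],"hand": 0.5},{"slide": [0,0,1],"delta_rot": [0,0,0],"hand": 0.5},{"slide": [0,0,0.9],"delta_rot": [0,0,0],"hand": 0.5},{"slide": [0,0,0.3],"delta_rot": [0,0,0],"hand": 0.5}])

```text
time_s: 12.72
eef_pos: [0.4243, 0.2982, 0.0212]
eef_rot: [0.0, 0.967, 0.253, -0.002]
wrist_force: [0.1, -0.2, 1.2]
opening: 0.5
```

```bash
python3 - <<'E'
from h import *
plan([.4267,.2989,.005],-60.5)
E
```

```text
cur [0.4243 0.2982 0.0212] yaw -60.64 turn 0.14 rv/180 [-0.0001  0.0016 -0.0008] world d [ 0.0024  0.0007 -0.0162]
slide after turn (/50mm): [0.048 0.011 0.323]  before turn: [0.05  0.011 0.323]
```

drive_tool(deltas=[{"slide": [0.03,0,0.3],"delta_rot": [0,0,0],"hand": 0.5},{"slide": [0,0,0],"delta_rot": [0,0,0],"hand": 0},{"slide": [0,0,0],"delta_rot": [0,0,0],"hand": 0},{"slide": [0,0,0],"delta_rot": [0,0,0],"hand": 0},{"slide": [0,0,0],"delta_rot": [0,0,0],"hand": 0}])

```text
time_s: 13.35
eef_pos: [0.4277, 0.3013, 0.0099]
eef_rot: [-0.0, 0.967, 0.254, 0.001]
wrist_force: [-0.5, -0.1, 5.4]
opening: 0.184
```

drive_tool(deltas=[{"slide": [0,0,-0.5],"delta_rot": [0,0,0],"hand": 0},{"slide": [0,0,-0.8],"delta_rot": [0,0,0],"hand": 0},{"slide": [0,0,-0.8],"delta_rot": [0,0,0],"hand": 0},{"slide": [0,0,-0.6],"delta_rot": [0,0,0],"hand": 0},{"slide": [0,0,0],"delta_rot": [0,0,0],"hand": 0}])

```text
time_s: 13.98
eef_pos: [0.4285, 0.3017, 0.1465]
eef_rot: [-0.0, 0.967, 0.254, 0.003]
wrist_force: [0.5, -0.5, -1.1]
opening: 0.186
```

```bash
python3 - <<'E'
from h import *
plan([.637,.115,.14],-5.7)
c=cam("wrist","w6")
E
```

```text
cur [0.4285 0.3017 0.1465] yaw -60.52 turn 54.82 rv/180 [ 0.0011 -0.0016 -0.3045] world d [ 0.2085 -0.1867 -0.0065]
slide after turn (/50mm): [-3.302  4.519  0.13 ]  before turn: [1.79  5.303 0.144]
```

View pics/w6.png

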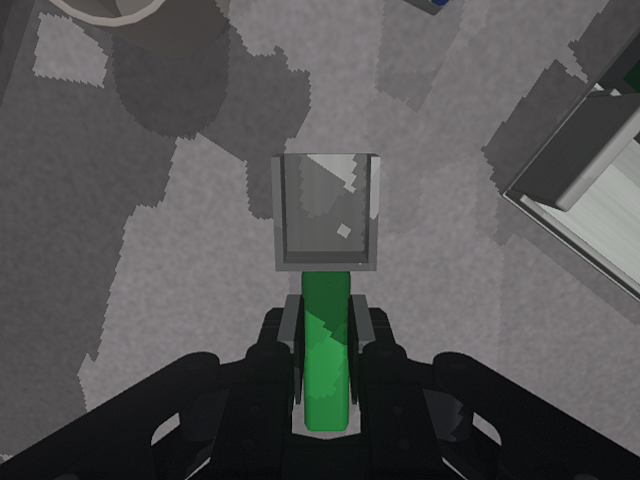

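drive_tool(deltas=[{"slide": [0,0,0],"delta_rot": [0,0,-0.051],"hand": 0},{"slide": [0,0,0],"delta_rot": [0,0,-0.051],"hand": 0},{"slide": [0,0,0],"delta_rot": [0,0,-0.051],"hand": 0},{"slide": [0,0,0],"delta_rot": [0,0,-0.051],"hand": 0},{"slide": [0,0,0],"delta_rot": [0,0,-0.051],"hand": 0}])

```text
time_s: 14.65
eef_pos: [0.4255, 0.3003, 0.1415]
eef_rot: [-0.001, 0.79, 0.613, -0.002]
wrist_force: [-0.4, 0.0, -1.5]
opening: 0.185
```

drive_tool(deltas=[{"slide": [0,0,0],"delta_rot": [0,0,-0.05],"hand": 0},{"slide": [-0.6,0.8,0],"delta_rot": [0,0,0],"hand": 0},{"slide": [-0.6,0.8,0],"delta_rot": [0,0,0],"hand": 0},{"slide": [-0.6,0.8,0],"delta_rot": [0,0,0],"hand": 0},{"slide": [-0.6,0.8,0],"delta_rot": [0,0,0],"hand": 0}])

```text
time_s: 15.28
eef_pos: [0.574, 0.1645, 0.1413]
eef_rot: [-0.001, 0.741, 0.672, -0.001]
wrist_force: [0.1, 1.2, -0.6]
opening: 0.186
```

drive_tool(deltas=[{"slide": [-0.6,0.8,0],"delta_rot": [0,0,0],"hand": 0},{"slide": [-0.5,0.5,0],"delta_rot": [0,0,0],"hand": 0},{"slide": [0,0,0],"delta_rot": [0,0,0],"hand": 0},{"slide": [0,0,0],"delta_rot": [0,0,0],"hand": 0},{"slide": [0,0,0],"delta_rot": [0,0,0],"hand": 0}])

```text
time_s: 15.9
eef_pos: [0.6324, 0.1057, 0.1429]
eef_rot: [-0.001, 0.741, 0.672, -0.001]
wrist_force: [0.4, 0.8, 0.1]
opening: 0.188
```

```bash
python3 - <<'E'
from h import *
plan([.637,.105,.04],-5.7)
c=cam("wrist","w7")
E
```

```text
cur [0.6324 0.1057 0.1429] yaw -5.56 turn -0.14 rv/180 [-0.0006 -0.      0.0008] world d [ 0.0046 -0.0007 -0.1029]
slide after turn (/50mm): [-0.005  0.093  2.058]  before turn: [-0.006  0.097  2.058]
```

View pics/w7.png

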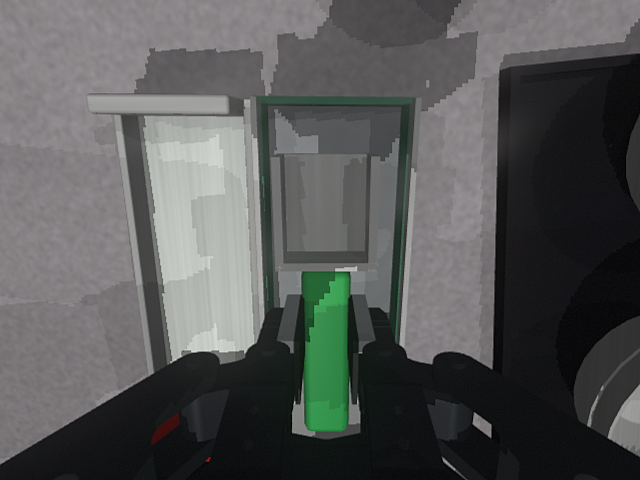

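drive_tool(deltas=[{"slide": [0,0.09,0.7],"delta_rot": [0,0,0],"hand": 0},{"slide": [0,0,0.7],"delta_rot": [0,0,0],"hand": 0},{"slide": [0,0,0.4],"delta_rot": [0,0,0],"hand": 0},{"slide": [0,0,0.16],"delta_rot": [0,0,0],"hand": 0},{"slide": [0,0,0],"delta_rot": [0,0,0],"hand": 0}])

```text
time_s: 16.58
eef_pos: [0.6382, 0.1044, 0.0461]
eef_rot: [0.0, 0.741, 0.672, 0.0]
wrist_force: [0.6, 0.7, -1.6]
opening: 0.185
```

drive_tool(deltas=[{"slide": [0,0,0.07],"delta_rot": [0,0,0],"hand": 0},{"slide": [0,0,0],"delta_rot": [0,0,0],"hand": 0},{"slide": [0,0,0],"delta_rot": [0,0,0],"hand": 0.38},{"slide": [0,0,0],"delta_rot": [0,0,0],"hand": 0.38},{"slide": [0,0,0],"delta_rot": [0,0,0],"hand": 0.38}])

```text
time_s: 17.2
eef_pos: [0.6382, 0.1042, 0.0425]
eef_rot: [0.0, 0.741, 0.672, 0.0]
wrist_force: [1.1, 0.1, -0.5]
opening: 0.376
```

drive_tool(deltas=[{"slide": [0,0,-0.4],"delta_rot": [0,0,0],"hand": 0.38},{"slide": [0,0,-0.8],"delta_rot": [0,0,0],"hand": 0.38},{"slide": [0,0,-1],"delta_rot": [0,0,0],"hand": 0.5},{"slide": [0,0,-1],"delta_rot": [0,0,0],"hand": 0.5},{"slide": [0,0,0],"delta_rot": [0,0,0],"hand": 0.5}])

```text
time_s: 17.82
eef_pos: [0.6416, 0.1042, 0.2101]
eef_rot: [0.004, 0.741, 0.672, 0.004]
wrist_force: [-0.3, -0.3, 0.2]
opening: 0.499
```

```bash
python3 - <<'E'
from h import *
plan([.6225,-.039,.15],84.3)
c=cam("wrist","w8")
E
```

```text
cur [0.6416 0.1042 0.2101] yaw -5.63 turn 89.93 rv/180 [ 0.0032  0.0028 -0.4996] world d [-0.0191 -0.1432 -0.0601]
slide after turn (/50mm): [ 0.095 -2.889  1.202]  before turn: [-2.89  -0.113  1.198]
```

View pics/w8.png

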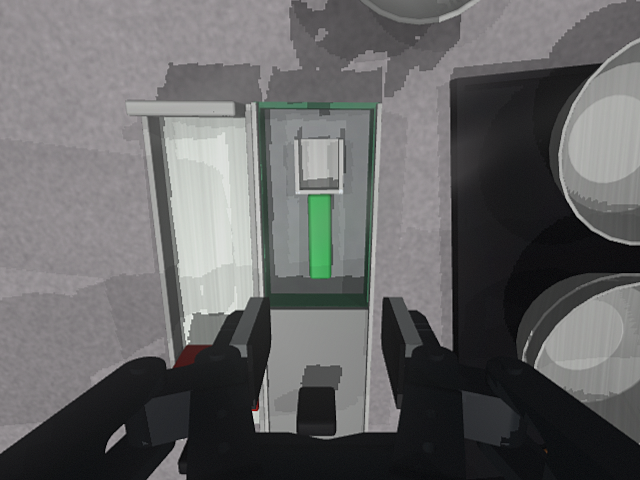

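drive_tool(deltas=[{"slide": [-0.9,-0.04,0],"delta_rot": [0,0,0],"hand": 0.7},{"slide": [-1,-0.04,0],"delta_rot": [0,0,0],"hand": 0.7},{"slide": [-0.99,-0.03,0.2],"delta_rot": [0,0,0],"hand": 0.7},{"slide": [0,0,0.5],"delta_rot": [0,0,0],"hand": 0.7},{"slide": [0,0,0],"delta_rot": [0,0,0],"hand": 0.7}])

```text
time_s: 18.5
eef_pos: [0.6159, -0.0391, 0.1641]
eef_rot: [-0.003, 0.741, 0.671, -0.002]
wrist_force: [-0.3, -0.2, 0.8]
opening: 0.703
```

```bash
python3 - <<'E'
from h import *
plan([.6225,-.039,.079],-5.7)
c=cam("wrist","w9")
E
```

```text
cur [ 0.6159 -0.0391  0.1641] yaw -5.71 turn 0.01 rv/180 [-0.0021 -0.0004 -0.0001] world d [ 0.0066  0.0001 -0.0851]
slide after turn (/50mm): [0.015 0.132 1.703]  before turn: [0.013 0.143 1.702]
```

View pics/w9.png

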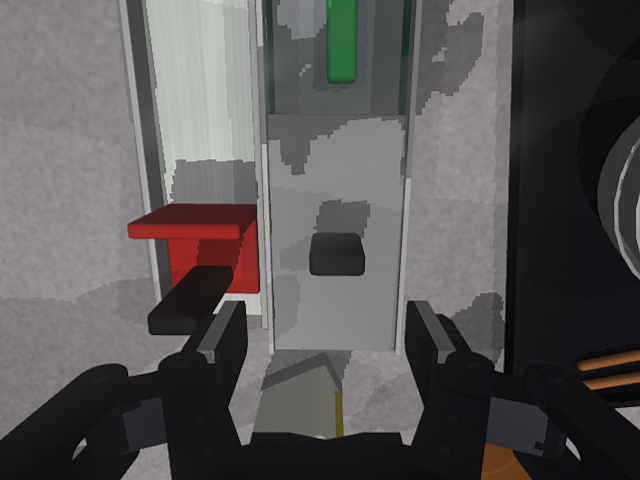

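```bash
python3 - <<'E'
from h import *
c=cam("wrist"); print(ray(c,337,262,.105),ray(c,337,272,.105),ray(c,314,262,.105),ray(c,362,262,.105), pose()[0])
E
```

```text
[ 0.62285521 -0.0382122   0.105     ] [ 0.62234195 -0.04385099  0.105     ] [ 0.61068242 -0.0370257   0.105     ] [ 0.63607949 -0.0395012   0.105     ] [ 0.61795462 -0.03857562  0.16695454]
```

Handle at (0.6229, -0.039). Descending with 5 mm to the right, then gripping.

drive_tool(deltas=[{"slide": [0,0.1,0.4],"delta_rot": [0,0,0],"hand": 0.6},{"slide": [0,0,0.7],"delta_rot": [0,0,0],"hand": 0.6},{"slide": [0,0,0.63],"delta_rot": [0,0,0],"hand": 0.6},{"slide": [0,0,0],"delta_rot": [0,0,0],"hand": 0},{"slide": [0,0,0],"delta_rot": [0,0,0],"hand": 0}])

```text
time_s: 19.23
eef_pos: [0.6215, -0.0385, 0.0789]
eef_rot: [-0.002, 0.741, 0.672, -0.001]
wrist_force: [-2.7, 1.1, -16.2]
opening: 0.335
```

drive_tool(deltas=[{"slide": [0,0,0],"delta_rot": [0,0,0],"hand": 0},{"slide": [0.2,0,0],"delta_rot": [0,0,0],"hand": 0},{"slide": [0.4,0,0],"delta_rot": [0,0,0],"hand": 0},{"slide": [0.4,0,0],"delta_rot": [0,0,0],"hand": 0},{"slide": [0.4,0,0],"delta_rot": [0,0,0],"hand": 0}])

```text
time_s: 19.85
eef_pos: [0.6288, 0.0312, 0.0789]
eef_rot: [-0.001, 0.741, 0.672, -0.001]
wrist_force: [-1.9, -2.5, -27.0]
opening: 0.338
```

drive_tool(deltas=[{"slide": [0.4,0,0],"delta_rot": [0,0,0],"hand": 0},{"slide": [0.4,0,0],"delta_rot": [0,0,0],"hand": 0},{"slide": [0.4,0,0],"delta_rot": [0,0,0],"hand": 0},{"slide": [0.2,0,0],"delta_rot": [0,0,0],"hand": 0},{"slide": [0,0,0],"delta_rot": [0,0,0],"hand": 0}])

```text
time_s: 20.48
eef_pos: [0.6363, 0.1022, 0.079]
eef_rot: [-0.001, 0.741, 0.672, -0.0]
wrist_force: [0.7, 2.5, -28.0]
opening: 0.333
```

drive_tool(deltas=[{"slide": [0.1,0,0],"delta_rot": [0,0,0],"hand": 0},{"slide": [0.1,0,0],"delta_rot": [0,0,0],"hand": 0},{"slide": [0.05,0,0],"delta_rot": [0,0,0],"hand": 0},{"slide": [0,0,0],"delta_rot": [0,0,0],"hand": 0},{"slide": [0,0,0],"delta_rot": [0,0,0],"hand": 0}])

```text
time_s: 21.1
eef_pos: [0.6374, 0.1134, 0.079]
eef_rot: [-0.001, 0.741, 0.672, -0.0]
wrist_force: [0.6, -0.1, -26.9]
opening: 0.338
```

drive_tool(deltas=[{"slide": [0.05,0,0],"delta_rot": [0,0,0],"hand": 0},{"slide": [0.05,0,0],"delta_rot": [0,0,0],"hand": 0},{"slide": [0.05,0,0],"delta_rot": [0,0,0],"hand": 0},{"slide": [0,0,0],"delta_rot": [0,0,0],"hand": 0},{"slide": [0,0,0],"delta_rot": [0,0,0],"hand": 0}])

```text
time_s: 21.72
eef_pos: [0.6376, 0.1148, 0.0789]
eef_rot: [0.001, 0.741, 0.671, -0.004]
wrist_force: [-4.5, -22.2, -23.4]
opening: 0.338
```

drive_tool(deltas=[{"slide": [0,0,0],"delta_rot": [0,0,0],"hand": 0.6},{"slide": [0,0,0],"delta_rot": [0,0,0],"hand": 0.6},{"slide": [0,0,-0.5],"delta_rot": [0,0,0],"hand": 0.6},{"slide": [0,0,-0.9],"delta_rot": [0,0,0],"hand": 0.9},{"slide": [0,0,-1],"delta_rot": [0,0,0],"hand": 0.9}])

```text
time_s: 22.35
eef_pos: [0.6403, 0.121, 0.2047]
eef_rot: [0.001, 0.741, 0.672, 0.002]
wrist_force: [0.4, -0.3, -0.5]
opening: 0.896
```

```bash
python3 - <<'E'
from h import *
plan([.611,.29,.23],5)
c=cam("wrist","w10")
E
```

```text
cur [0.6403 0.121  0.2047] yaw -5.56 turn 10.56 rv/180 [ 0.0015 -0.0002 -0.0587] world d [-0.0293  0.169   0.0253]
slide after turn (/50mm): [ 3.418 -0.29  -0.505]  before turn: [ 3.308 -0.909 -0.506]
```

View pics/w10.png

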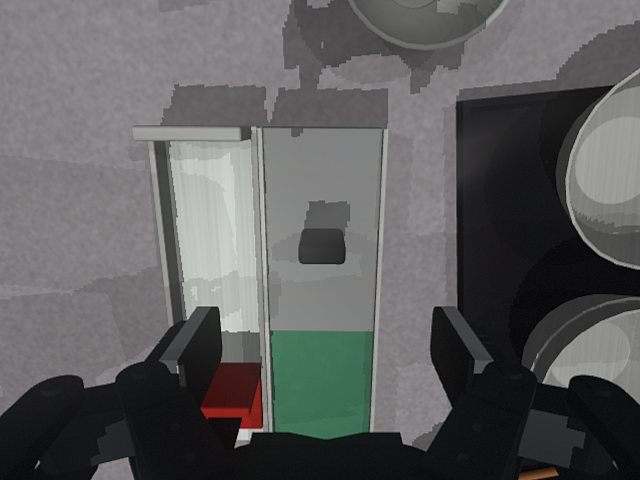

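drive_tool(deltas=[{"slide": [0,0,-0.3],"delta_rot": [0,0,-0.03],"hand": 0.85},{"slide": [0,0,-0.3],"delta_rot": [0,0,-0.029],"hand": 0.85},{"slide": [0.85,-0.07,0],"delta_rot": [0,0,0],"hand": 0.85},{"slide": [0.85,-0.07,0],"delta_rot": [0,0,0],"hand": 0.85},{"slide": [0.85,-0.07,0],"delta_rot": [0,0,0],"hand": 0.85}])

```text
time_s: 23.02
eef_pos: [0.6186, 0.2484, 0.2341]
eef_rot: [0.002, 0.675, 0.737, 0.003]
wrist_force: [0.4, 0.2, 0.0]
opening: 0.852
```

drive_tool(deltas=[{"slide": [0.8,-0.07,0],"delta_rot": [0,0,0],"hand": 0.85},{"slide": [0,0,0],"delta_rot": [0,0,0],"hand": 0.85},{"slide": [0,0,0],"delta_rot": [0,0,0],"hand": 0.85},{"slide": [0,0,0],"delta_rot": [0,0,0],"hand": 0.85},{"slide": [0,0,0],"delta_rot": [0,0,0],"hand": 0.85}])

```text
time_s: 23.65
eef_pos: [0.611, 0.2844, 0.2311]
eef_rot: [0.0, 0.676, 0.737, 0.0]
wrist_force: [0.4, -0.0, -0.9]
opening: 0.848
```

```bash
python3 - <<'E'
from h import *
print(pose()[0])
c=cam("wrist","w11"); np.savez("w11.npz",mtx=c["mtx"],R=c["R"],t=c["t"])
h=cv2.cvtColor(c["frame"],cv2.COLOR_RGB2HSV)
for x in blobs(c,"blue",30): print(x[:3],quad(x[3]).tolist())
E
```

```text
[0.61104032 0.28439226 0.23106675]
(np.int32(1318), [290, 174, 86, 18], [332.0, 183.0]) [[375, 177], [373, 189], [290, 189], [293, 175]]
```

View pics/w11.png

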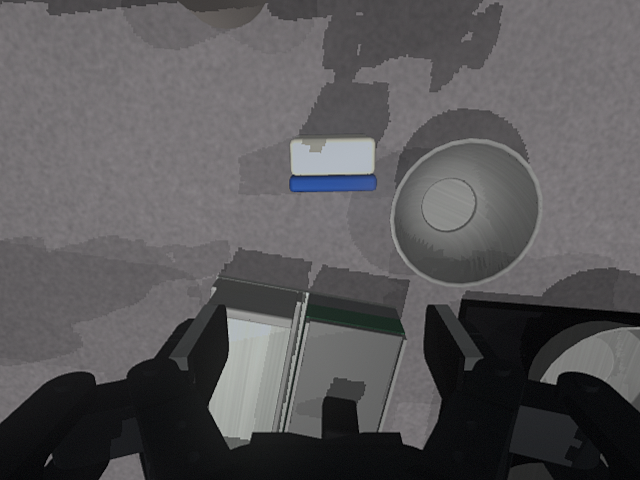

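```bash
python3 - <<'E'
from h import *
c=np.load("w11.npz"); q=[ray(c,*p,.1)[:2] for p in [(290,138),(375.5,138),(376,191),(290,191)]]
print(np.array(q).round(4)); m=np.mean(q,0); v=q[2]-q[3]+q[1]-q[0]; print(m, np.degrees(np.arctan2(v[1],v[0])))
plan([m[0],m[1],.066],np.degrees(np.arctan2(v[1],v[0])))
E
```

```text
[[0.5823 0.3448]
 [0.6382 0.3496]
 [0.6427 0.3149]
 [0.5844 0.3099]]
[0.61192024 0.32980381] 4.903615811890458
cur [0.6109 0.2845 0.231 ] yaw 4.91 turn -0.01 rv/180 [ 0.0001 -0.      0.0001] world d [ 0.001   0.0453 -0.165 ]
slide after turn (/50mm): [0.901 0.097 3.299]  before turn: [0.901 0.096 3.299]
```

drive_tool(deltas=[{"slide": [0.45,0.05,0],"delta_rot": [0,0,0],"hand": 0.88},{"slide": [0.45,0.05,0.4],"delta_rot": [0,0,0],"hand": 0.88},{"slide": [0,0,0.9],"delta_rot": [0,0,0],"hand": 0.88},{"slide": [0,0,0.6],"delta_rot": [0,0,0],"hand": 0.88},{"slide": [0,0,0],"delta_rot": [0,0,0],"hand": 0.88}])

```text
time_s: 24.32
eef_pos: [0.6093, 0.3308, 0.1322]
eef_rot: [-0.002, 0.675, 0.737, -0.003]
wrist_force: [-0.8, 0.6, 0.7]
opening: 0.877
```

```bash
python3 - <<'E'
from h import *
plan([.6119,.3298,.066],4.9)
c=cam("wrist","w12")
E
```

```text
cur [0.6093 0.3308 0.1322] yaw 5.01 turn -0.11 rv/180 [-0.002   0.0004  0.0006] world d [ 0.0026 -0.001  -0.0662]
slide after turn (/50mm): [-0.025  0.049  1.324]  before turn: [-0.024  0.058  1.323]
```

View pics/w12.png

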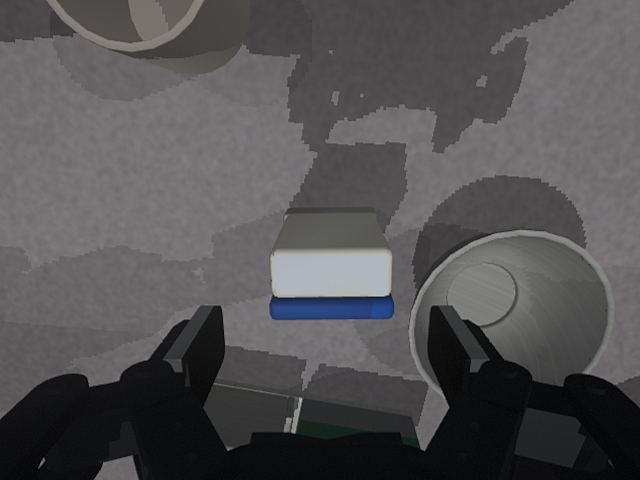

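drive_tool(deltas=[{"slide": [-0.02,0.05,0.5],"delta_rot": [0,0,0],"hand": 0.88},{"slide": [0,0,0.5],"delta_rot": [0,0,0],"hand": 0.88},{"slide": [0,0,0.3],"delta_rot": [0,0,0],"hand": 0.88},{"slide": [0,0,0],"delta_rot": [0,0,0],"hand": 0.5},{"slide": [0,0,0],"delta_rot": [0,0,0],"hand": 0.5}])

```text
time_s: 25.0
eef_pos: [0.615, 0.3302, 0.0721]
eef_rot: [0.0, 0.676, 0.737, 0.001]
wrist_force: [0.6, 0.4, -1.5]
opening: 0.687
```

drive_tool(deltas=[{"slide": [0,0,0],"delta_rot": [0,0,0],"hand": 0.4},{"slide": [0,0,-0.5],"delta_rot": [0,0,0],"hand": 0.4},{"slide": [0,0,-0.8],"delta_rot": [0,0,0],"hand": 0.4},{"slide": [0,0,-0.7],"delta_rot": [0,0,0],"hand": 0.4},{"slide": [0,0,0],"delta_rot": [0,0,0],"hand": 0.4}])

```text
time_s: 25.62
eef_pos: [0.6168, 0.3307, 0.1756]
eef_rot: [0.002, 0.676, 0.737, 0.004]
wrist_force: [-0.1, 0.4, -2.5]
opening: 0.691
```

```bash
python3 - <<'E'
from h import *
w=np.array([.553,.194]);y=np.array([.1,.995])
t=w-y*.021; print(t); plan([t[0],t[1],.18],-5.7)
c=cam("wrist","w13")
E
```

```text
[0.5509   0.173105]
cur [0.6168 0.3307 0.1756] yaw 4.99 turn -10.69 rv/180 [ 0.0026 -0.0009  0.0594] world d [-0.0659 -0.1576  0.0044]
slide after turn (/50mm): [-3.268 -0.997 -0.087]  before turn: [-3.026 -1.585 -0.106]
```

View pics/w13.png

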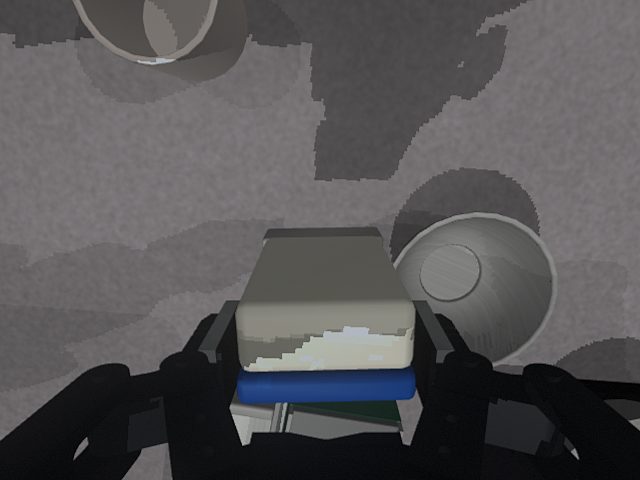

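drive_tool(deltas=[{"slide": [0,0,-0.2],"delta_rot": [0,0,0.03],"hand": 0.4},{"slide": [0,0,-0.2],"delta_rot": [0,0,0.03],"hand": 0.4},{"slide": [-0.8,-0.25,0],"delta_rot": [0,0,0],"hand": 0.4},{"slide": [-0.9,-0.25,0],"delta_rot": [0,0,0],"hand": 0.4},{"slide": [-0.9,-0.25,0],"delta_rot": [0,0,0],"hand": 0.4}])

```text
time_s: 26.3
eef_pos: [0.5617, 0.203, 0.1882]
eef_rot: [-0.001, 0.742, 0.671, -0.002]
wrist_force: [0.2, -0.4, -2.2]
opening: 0.695
```

drive_tool(deltas=[{"slide": [-0.7,-0.24,0],"delta_rot": [0,0,0],"hand": 0.4},{"slide": [0,0,0],"delta_rot": [0,0,0],"hand": 0.4},{"slide": [0,0,0],"delta_rot": [0,0,0],"hand": 0.4},{"slide": [0,0,0],"delta_rot": [0,0,0],"hand": 0.4},{"slide": [0,0,0],"delta_rot": [0,0,0],"hand": 0.4}])

```text
time_s: 26.92
eef_pos: [0.5483, 0.1714, 0.1904]
eef_rot: [-0.0, 0.742, 0.671, -0.0]
wrist_force: [-0.9, 0.2, -1.9]
opening: 0.688
```

```bash
python3 - <<'E'
from h import *
plan([.5506,.1701,.078],-5.7)
c=cam("wrist","w14"); cam("side","s14")
E
```

```text
cur [0.5483 0.1714 0.1904] yaw -5.75 turn 0.05 rv/180 [-0.0001  0.     -0.0003] world d [ 0.0023 -0.0013 -0.1124]
slide after turn (/50mm): [-0.022  0.049  2.248]  before turn: [-0.022  0.05   2.248]
```

View pics/w14.png

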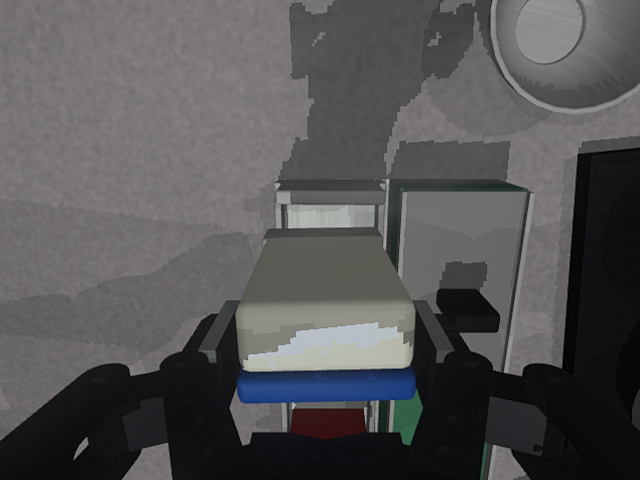

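View pics/s14.png

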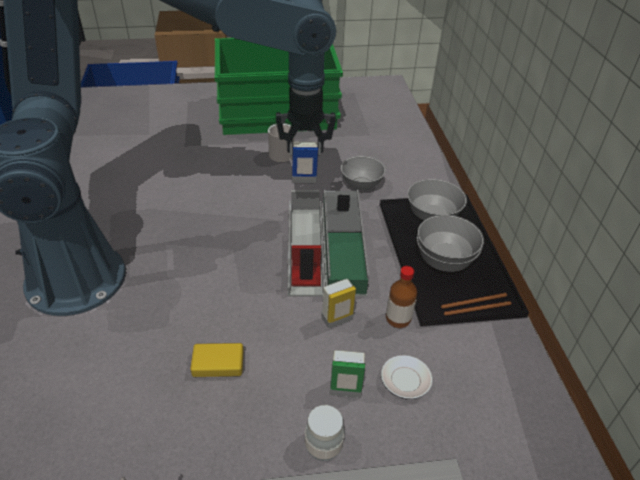

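drive_tool(deltas=[{"slide": [-0.03,0.05,0.6],"delta_rot": [0,0,0],"hand": 0.4},{"slide": [0,0,0.7],"delta_rot": [0,0,0],"hand": 0.4},{"slide": [0,0,0.5],"delta_rot": [0,0,0],"hand": 0.4},{"slide": [0,0,0.25],"delta_rot": [0,0,0],"hand": 0.4},{"slide": [0,0,0.1],"delta_rot": [0,0,0],"hand": 0.4}])

```text
time_s: 27.65
eef_pos: [0.5506, 0.1691, 0.0829]
eef_rot: [-0.0, 0.742, 0.67, -0.0]
wrist_force: [-0.0, -0.4, -2.5]
opening: 0.688
```

drive_tool(deltas=[{"slide": [0,0,0.06],"delta_rot": [0,0,0],"hand": 0.4},{"slide": [0,0,0.03],"delta_rot": [0,0,0],"hand": 0.4},{"slide": [0,0,0],"delta_rot": [0,0,0],"hand": 0.4},{"slide": [0,0,0],"delta_rot": [0,0,0],"hand": 0.88},{"slide": [0,0,0],"delta_rot": [0,0,0],"hand": 0.88}])

```text
time_s: 28.28
eef_pos: [0.5511, 0.169, 0.0795]
eef_rot: [0.0, 0.742, 0.67, 0.001]
wrist_force: [0.4, 0.6, 0.0]
opening: 0.88
```

drive_tool(deltas=[{"slide": [0,0,-0.5],"delta_rot": [0,0,0],"hand": 0.88},{"slide": [0,0,-0.9],"delta_rot": [0,0,0],"hand": 0.88},{"slide": [0,0,-1],"delta_rot": [0,0,0],"hand": 0.88},{"slide": [0,0,-0.6],"delta_rot": [0,0,0],"hand": 0.88},{"slide": [0,0,0],"delta_rot": [0,0,0],"hand": 0.88}])

```text
time_s: 28.9
eef_pos: [0.5526, 0.1692, 0.2324]
eef_rot: [0.002, 0.742, 0.67, 0.003]
wrist_force: [-0.0, 0.1, 0.7]
opening: 0.874
```

```bash
python3 - <<'E'
from h import *
plan([.578,-.22,.23],20)
c=cam("wrist","w15"); S=cam("side","s15");C=cam("scene")
for n,k in (("S",S),("C",C)):
  for col in ("blue","yellow","green"):
    for x in blobs(k,col,250):
      if x[0]<700: print(n,col,x[:3],quad(x[3]).tolist())
E
```

```text
cur [0.5526 0.1692 0.2324] yaw -5.81 turn 25.81 rv/180 [ 2.200e-03  1.000e-04 -1.434e-01] world d [ 0.0254 -0.3892 -0.0024]
slide after turn (/50mm): [-7.488 -2.184  0.048]  before turn: [-7.692  1.293  0.047]
S blue (np.int32(307), [0, 77, 13, 48], [4.6, 105.2]) [[2, 77], [10, 95], [12, 116], [0, 124]]
S blue (np.int32(338), [294, 187, 23, 26], [305.1, 196.3]) [[316, 187], [315, 212], [294, 212], [294, 187]]
S yellow (np.int32(474), [328, 286, 28, 36], [340.6, 301.8]) [[354, 286], [352, 313], [328, 321], [329, 295]]
S green (np.int32(406), [291, 114, 33, 17], [307.0, 122.7]) [[323, 124], [296, 130], [291, 123], [299, 114]]
S green (np.int32(447), [332, 362, 33, 29], [347.5, 371.6]) [[333, 362], [364, 364], [360, 390], [332, 388]]
C blue (np.int32(274), [340, 195, 21, 31], [350.8, 207.9]) [[341, 195], [360, 203], [357, 225], [340, 218]]
C yellow (np.int32(472), [284, 300, 29, 27], [298.1, 311.1]) [[284, 300], [310, 302], [311, 325], [287, 324]]
C green (np.int32(305), [234, 356, 27, 37], [248.5, 372.1]) [[235, 356], [256, 371], [259, 392], [237, 368]]
```

View pics/w15.png

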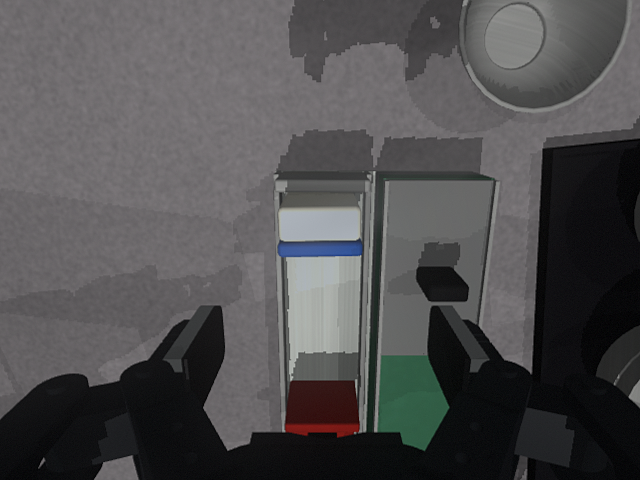

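drive_tool(deltas=[{"slide": [0,0,0],"delta_rot": [0,0,-0.048],"hand": 0.88},{"slide": [0,0,0],"delta_rot": [0,0,-0.048],"hand": 0.88},{"slide": [0,0,0],"delta_rot": [0,0,-0.047],"hand": 0.88},{"slide": [-0.94,-0.27,0],"delta_rot": [0,0,0],"hand": 0.88},{"slide": [-0.94,-0.27,0],"delta_rot": [0,0,0],"hand": 0.88}])

```text
time_s: 29.68
eef_pos: [0.5561, 0.0708, 0.2266]
eef_rot: [-0.001, 0.573, 0.819, -0.001]
wrist_force: [-0.6, 0.0, 0.3]
opening: 0.878
```

drive_tool(deltas=[{"slide": [-0.94,-0.27,0],"delta_rot": [0,0,0],"hand": 0.88},{"slide": [-0.94,-0.27,0],"delta_rot": [0,0,0],"hand": 0.88},{"slide": [-0.94,-0.27,0],"delta_rot": [0,0,0],"hand": 0.88},{"slide": [-0.94,-0.27,0],"delta_rot": [0,0,0],"hand": 0.88},{"slide": [-0.94,-0.27,0],"delta_rot": [0,0,0],"hand": 0.88}])

```text
time_s: 30.3
eef_pos: [0.5729, -0.1737, 0.2266]
eef_rot: [-0.002, 0.574, 0.819, -0.0]
wrist_force: [0.4, 1.0, 0.2]
opening: 0.879
```

drive_tool(deltas=[{"slide": [-0.9,-0.27,0],"delta_rot": [0,0,0],"hand": 0.88},{"slide": [0,0,0],"delta_rot": [0,0,0],"hand": 0.88},{"slide": [0,0,0],"delta_rot": [0,0,0],"hand": 0.88},{"slide": [0,0,0],"delta_rot": [0,0,0],"hand": 0.88},{"slide": [0,0,0],"delta_rot": [0,0,0],"hand": 0.88}])

```text
time_s: 30.92
eef_pos: [0.5766, -0.2183, 0.2287]
eef_rot: [-0.0, 0.573, 0.819, 0.0]
wrist_force: [0.6, 0.0, -0.1]
opening: 0.88
```

```bash
python3 - <<'E'
from h import *
print(pose()[0])
c=cam("wrist","w16"); np.savez("w16.npz",mtx=c["mtx"],R=c["R"],t=c["t"])
for x in blobs(c,"yellow",30): print(x[:3],quad(x[3]).tolist())
E
```

```text
[ 0.57662472 -0.21826044  0.22872726]
(np.int32(7771), [0, 110, 104, 113], [46.1, 170.0]) [[0, 110], [103, 158], [83, 218], [0, 194]]
(np.int32(1246), [307, 189, 87, 18], [348.8, 199.2]) [[393, 196], [391, 206], [307, 203], [309, 189]]
```

View pics/w16.png

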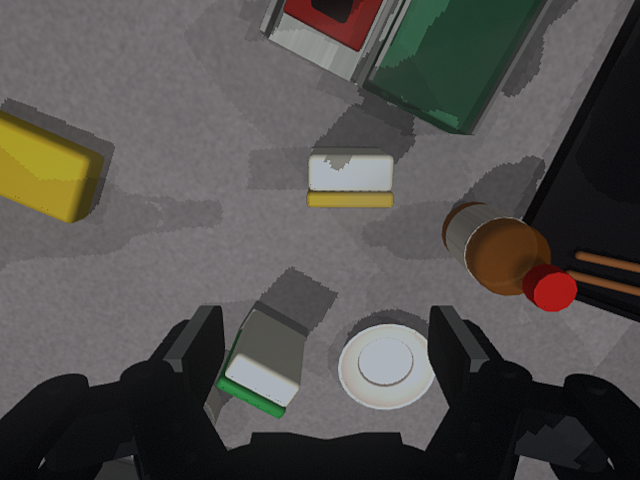

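```bash
python3 - <<'E'
from h import *
c=np.load("w16.npz"); q=[ray(c,*p,.1)[:2] for p in [(309,154),(393.5,154.5),(394,207.5),(307,206.5)]]
print(np.array(q).round(4)); m=np.mean(q,0); v=q[2]-q[3]+q[1]-q[0]; a=np.degrees(np.arctan2(v[1],v[0])); print(m,a)
plan([m[0],m[1],.071],a)
print("bottle base",ray(c,470,228,.0))
E
```

```text
[[ 0.5481 -0.1727]
 [ 0.6004 -0.154 ]
 [ 0.6144 -0.1866]
 [ 0.5584 -0.2062]]
[ 0.58034157 -0.1798744 ] 19.512847088977548
cur [ 0.5767 -0.2185  0.2289] yaw 20.01 turn -0.49 rv/180 [0.     0.     0.0027] world d [ 0.0037  0.0386 -0.1579]
slide after turn (/50mm): [0.703 0.327 3.157]  before turn: [0.7   0.333 3.157]
bottle base [ 0.71273281 -0.19321879  0.        ]
```

drive_tool(deltas=[{"slide": [0.4,0.17,0],"delta_rot": [0,0,0.0027],"hand": 0.88},{"slide": [0.3,0.16,0.4],"delta_rot": [0,0,0],"hand": 0.88},{"slide": [0,0,0.9],"delta_rot": [0,0,0],"hand": 0.88},{"slide": [0,0,0.6],"delta_rot": [0,0,0],"hand": 0.88},{"slide": [0,0,0],"delta_rot": [0,0,0],"hand": 0.88}])

```text
time_s: 31.6
eef_pos: [0.5785, -0.1794, 0.1312]
eef_rot: [-0.003, 0.577, 0.817, -0.0]
wrist_force: [0.2, -0.1, 0.1]
opening: 0.878
```

```bash
python3 - <<'E'
from h import *
plan([.5803,-.1799,.071],19.5)
c=cam("wrist","w17")
E
```

```text
cur [ 0.5785 -0.1794  0.1312] yaw 19.49 turn 0.01 rv/180 [-0.0012 -0.0013 -0.0001] world d [ 0.0018 -0.0005 -0.0602]
slide after turn (/50mm): [-0.021  0.031  1.205]  before turn: [-0.026  0.036  1.204]
```

View pics/w17.png

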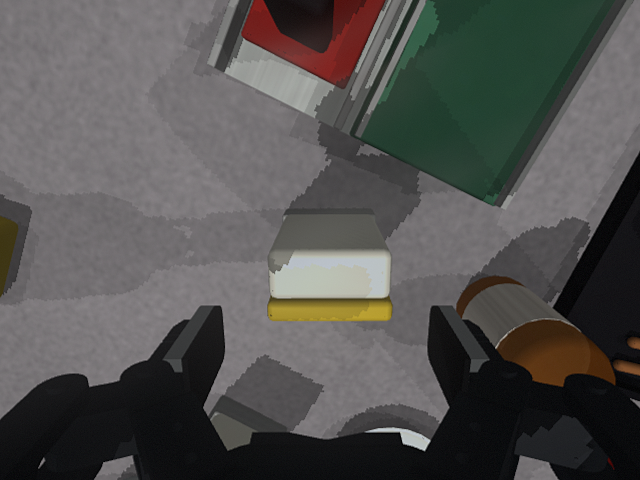

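drive_tool(deltas=[{"slide": [-0.02,0.04,0.5],"delta_rot": [0,0,0],"hand": 0.88},{"slide": [0,0,0.5],"delta_rot": [0,0,0],"hand": 0.88},{"slide": [0,0,0.2],"delta_rot": [0,0,0],"hand": 0.88},{"slide": [0,0,0],"delta_rot": [0,0,0],"hand": 0.5},{"slide": [0,0,0],"delta_rot": [0,0,0],"hand": 0.5}])

```text
time_s: 32.28
eef_pos: [0.5834, -0.1817, 0.0753]
eef_rot: [0.001, 0.578, 0.816, 0.0]
wrist_force: [-0.3, 0.5, -2.3]
opening: 0.691
```

drive_tool(deltas=[{"slide": [0,0,0],"delta_rot": [0,0,0],"hand": 0.4},{"slide": [0,0,-0.5],"delta_rot": [0,0,0],"hand": 0.4},{"slide": [0,0,-0.9],"delta_rot": [0,0,0],"hand": 0.4},{"slide": [0,0,-0.9],"delta_rot": [0,0,0],"hand": 0.4},{"slide": [0,0,-0.7],"delta_rot": [0,0,0],"hand": 0.4}])

```text
time_s: 32.9
eef_pos: [0.5829, -0.1814, 0.2263]
eef_rot: [0.001, 0.578, 0.816, 0.0]
wrist_force: [0.8, -0.2, -3.0]
opening: 0.688
```

```bash
python3 - <<'E'
from h import *
w=np.array([.553,.194]);y=np.array([.1,.995])
t=w-y*.067; print(t); plan([t[0],t[1],.2],-5.7)
c=cam("wrist","w18")
E
```

```text
[0.5463   0.127335]
cur [ 0.5829 -0.1814  0.2263] yaw 19.44 turn -25.14 rv/180 [0.0006 0.0004 0.1397] world d [-0.0366  0.3087 -0.0263]
slide after turn (/50mm): [ 6.071 -1.341  0.527]  before turn: [6.067 1.365 0.519]
```

View pics/w18.png

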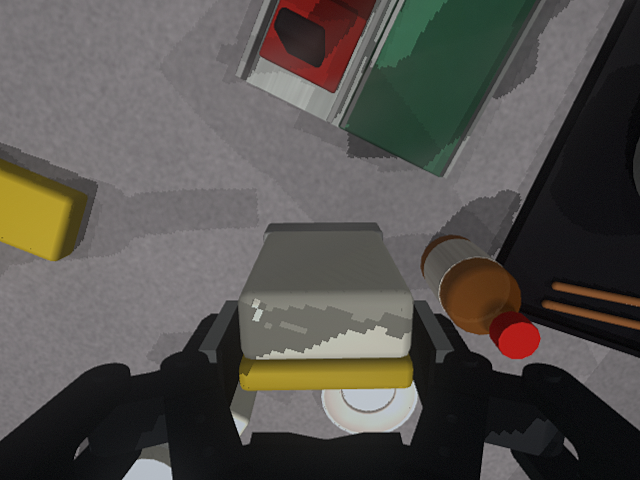

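drive_tool(deltas=[{"slide": [0,0,0],"delta_rot": [0,0,0.047],"hand": 0.4},{"slide": [0,0,0],"delta_rot": [0,0,0.047],"hand": 0.4},{"slide": [0,0,0],"delta_rot": [0,0,0.046],"hand": 0.4},{"slide": [0.9,-0.2,0],"delta_rot": [0,0,0],"hand": 0.4},{"slide": [0.9,-0.2,0],"delta_rot": [0,0,0],"hand": 0.4}])

```text
time_s: 33.58
eef_pos: [0.5711, -0.089, 0.2232]
eef_rot: [-0.0, 0.742, 0.67, -0.0]
wrist_force: [0.4, 0.6, -1.8]
opening: 0.688
```

drive_tool(deltas=[{"slide": [0.9,-0.2,0],"delta_rot": [0,0,0],"hand": 0.4},{"slide": [0.9,-0.2,0],"delta_rot": [0,0,0],"hand": 0.4},{"slide": [0.9,-0.2,0],"delta_rot": [0,0,0],"hand": 0.4},{"slide": [0.9,-0.2,0],"delta_rot": [0,0,0],"hand": 0.4},{"slide": [0.63,-0.14,0],"delta_rot": [0,0,0],"hand": 0.4}])

```text
time_s: 34.2
eef_pos: [0.5453, 0.1275, 0.2234]
eef_rot: [-0.0, 0.741, 0.671, 0.0]
wrist_force: [0.3, -0.6, -2.3]
opening: 0.687
```

drive_tool(deltas=[{"slide": [0,0,0.4],"delta_rot": [0,0,0],"hand": 0.4},{"slide": [0,0,0],"delta_rot": [0,0,0],"hand": 0.4},{"slide": [0,0,0],"delta_rot": [0,0,0],"hand": 0.4},{"slide": [0,0,0],"delta_rot": [0,0,0],"hand": 0.4},{"slide": [0,0,0],"delta_rot": [0,0,0],"hand": 0.4}])

```text
time_s: 34.83
eef_pos: [0.5465, 0.1251, 0.2044]
eef_rot: [0.0, 0.742, 0.67, 0.0]
wrist_force: [-0.3, 0.2, -2.8]
opening: 0.687
```

```bash
python3 - <<'E'
from h import *
w=np.array([.553,.194]);y=np.array([.1,.995])
t=w-y*.069; print(t); plan([t[0],t[1],.0825],-5.7)
c=cam("wrist","w19")
E
```

```text
[0.5461   0.125345]
cur [0.5465 0.1251 0.2044] yaw -5.8 turn 0.1 rv/180 [ 0.0003 -0.     -0.0006] world d [-0.0004  0.0003 -0.1219]
slide after turn (/50mm): [ 0.005 -0.008  2.438]  before turn: [ 0.005 -0.011  2.438]
```

View pics/w19.png

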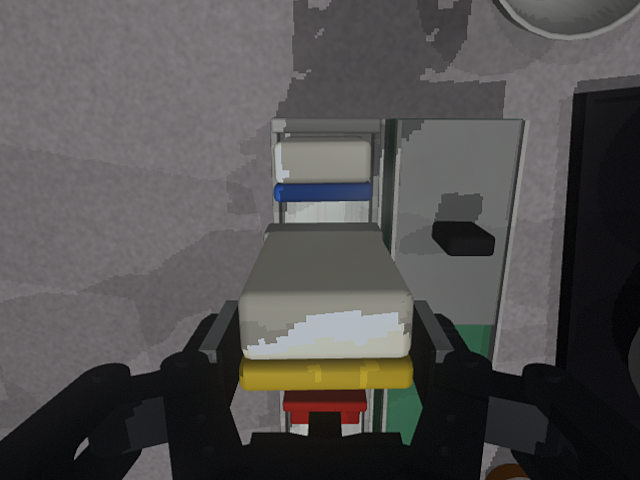

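```bash
python3 - <<'E'
from h import *
c=cam("wrist");z=pose()[0][2];zb=z-.0753
w=np.array([.553,.194]);y=np.array([.1,.995])
for n,u,v,h in (("blue front",323,200,.106),("held top back",325,292,zb+.1),("held top front",325,389,zb+.1),("held bottom back",323,226,zb)):
  p=ray(c,u,v,h)[:2]; print(n,p,"lane dist",-(p-w)@y)
E
```

```text
blue front [0.54758219 0.15266618] lane dist 0.041668928505829754
held top back [0.54824532 0.14568879] lane dist 0.04854512414438015
held top front [0.544622   0.11017352] lane dist 0.08424514450524763
held bottom back [0.5466477  0.14228267] lane dist 0.052093970684669914
```

drive_tool(deltas=[{"slide": [0,0,0.7],"delta_rot": [0,0,0],"hand": 0.4},{"slide": [0,0,0.8],"delta_rot": [0,0,0],"hand": 0.4},{"slide": [0,0,0.5],"delta_rot": [0,0,0],"hand": 0.4},{"slide": [0,0,0.3],"delta_rot": [0,0,0],"hand": 0.4},{"slide": [0,0,0],"delta_rot": [0,0,0],"hand": 0.4}])

```text
time_s: 35.55
eef_pos: [0.5455, 0.1254, 0.0881]
eef_rot: [-0.001, 0.742, 0.671, -0.001]
wrist_force: [-1.0, -1.0, -2.5]
opening: 0.689
```

drive_tool(deltas=[{"slide": [0,0,0.08],"delta_rot": [0,0,0],"hand": 0.4},{"slide": [0,0,0.05],"delta_rot": [0,0,0],"hand": 0.4},{"slide": [0,0,0],"delta_rot": [0,0,0],"hand": 0.4},{"slide": [0,0,0],"delta_rot": [0,0,0],"hand": 0.88},{"slide": [0,0,0],"delta_rot": [0,0,0],"hand": 0.88}])

```text
time_s: 36.17
eef_pos: [0.5466, 0.1255, 0.0829]
eef_rot: [0.0, 0.742, 0.671, 0.0]
wrist_force: [0.5, 0.6, 0.6]
opening: 0.879
```

drive_tool(deltas=[{"slide": [0,0,-0.5],"delta_rot": [0,0,0],"hand": 0.88},{"slide": [0,0,-0.9],"delta_rot": [0,0,0],"hand": 0.88},{"slide": [0,0,-1],"delta_rot": [0,0,0],"hand": 0.88},{"slide": [0,0,-0.6],"delta_rot": [0,0,0],"hand": 0.88},{"slide": [0,0,0],"delta_rot": [0,0,0],"hand": 0.88}])

```text
time_s: 36.8
eef_pos: [0.5481, 0.1255, 0.2359]
eef_rot: [0.002, 0.742, 0.671, 0.003]
wrist_force: [-0.5, -0.2, 0.4]
opening: 0.883
```

```bash
python3 - <<'E'
from h import *
plan([.571,-.395,.23],-11)
c=cam("wrist","w20"); S=cam("side","s20");C=cam("scene")
for n,k in (("S",S),("C",C)):
  for col in ("blue","yellow","green"):
    for x in blobs(k,col,200):
      if x[0]<700: print(n,col,x[:3],quad(x[3]).tolist())
E
```

```text
cur [0.5481 0.1255 0.2359] yaw -5.75 turn -5.25 rv/180 [ 0.0022 -0.0004  0.0291] world d [ 0.0229 -0.5205 -0.0059]
slide after turn (/50mm): [-10.132   2.437   0.119]  before turn: [-10.312   1.5     0.121]
S blue (np.int32(622), [0, 58, 20, 67], [7.5, 97.0]) [[3, 58], [18, 94], [19, 113], [0, 124]]
S yellow (np.int32(415), [293, 197, 25, 27], [304.7, 207.5]) [[316, 197], [316, 222], [294, 223], [293, 198]]
S green (np.int32(457), [320, 366, 33, 30], [335.6, 376.0]) [[321, 366], [352, 369], [348, 395], [320, 392]]
C blue (np.int32(341), [286, 51, 44, 18], [309.3, 59.7]) [[286, 56], [303, 51], [328, 63], [329, 68]]
C yellow (np.int32(357), [331, 204, 22, 32], [342.0, 218.1]) [[332, 204], [352, 212], [349, 235], [332, 228]]
C green (np.int32(303), [222, 354, 27, 37], [236.5, 370.1]) [[223, 354], [244, 369], [248, 390], [225, 365]]
```

View pics/w20.png

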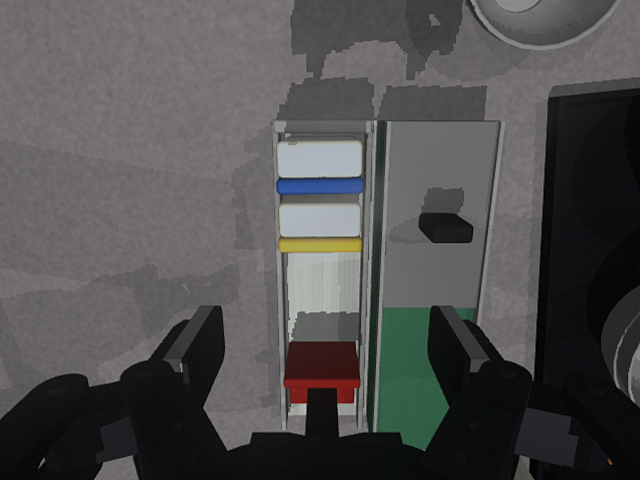

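View pics/s20.png

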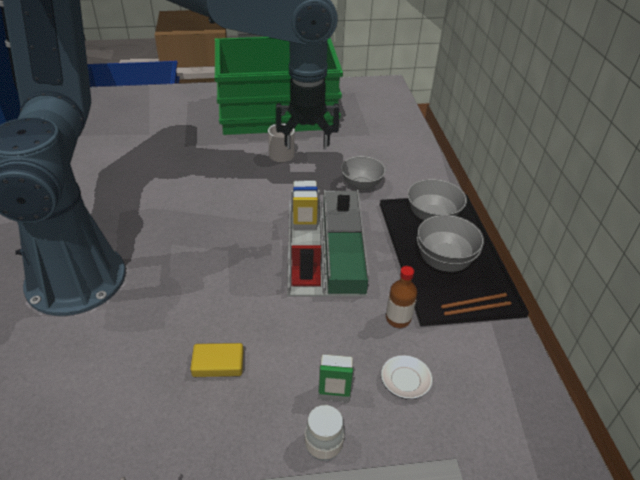

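The yellow box is placed. The green box got knocked aside: in the side view it shifted from col 348 to col 336. Re-measuring it.

```bash
python3 - <<'E'
from h import *
S=cam("side");C=cam("scene");Y=lambda c,u,v:ray(c,u,v,.1)[:2].round(4)
q=[Y(S,321.2,365.2),Y(S,353,367.7),Y(C,223,354),Y(C,244,369)]; print(q)
e=((q[1]-q[0])+(q[3]-q[2]))/2; a=np.arctan2(e[1],e[0]); m=np.mean(q,0)+.018*np.array([-np.sin(a),np.cos(a)]); print(m,np.degrees(a))
plan([m[0],m[1]-.045,.23],np.degrees(a))
E
```

```text
[array([ 0.5184, -0.3674]), array([ 0.5744, -0.3788]), array([ 0.5152, -0.3684]), array([ 0.5705, -0.3776])]
[ 0.5479009  -0.35535061] -10.485946709638457
cur [0.5451 0.1254 0.2305] yaw -5.76 turn -4.72 rv/180 [-0.0009  0.0002  0.0262] world d [ 2.800e-03 -5.257e-01 -5.000e-04]
slide after turn (/50mm): [-10.329   1.969   0.011]  before turn: [-10.456   1.111   0.011]
```

drive_tool(deltas=[{"slide": [0,0,0],"delta_rot": [0,0,0.026],"hand": 0.88},{"slide": [-0.95,0.18,0],"delta_rot": [0,0,0],"hand": 0.88},{"slide": [-0.95,0.18,0],"delta_rot": [0,0,0],"hand": 0.88},{"slide": [-0.95,0.18,0],"delta_rot": [0,0,0],"hand": 0.88},{"slide": [-0.95,0.18,0],"delta_rot": [0,0,0],"hand": 0.88}])

```text
time_s: 37.67
eef_pos: [0.5463, -0.0692, 0.2309]
eef_rot: [-0.001, 0.768, 0.64, -0.001]
wrist_force: [0.5, -0.0, 0.8]
opening: 0.883
```

drive_tool(deltas=[{"slide": [-0.95,0.18,0],"delta_rot": [0,0,0],"hand": 0.88},{"slide": [-0.95,0.18,0],"delta_rot": [0,0,0],"hand": 0.88},{"slide": [-0.95,0.18,0],"delta_rot": [0,0,0],"hand": 0.88},{"slide": [-0.95,0.18,0],"delta_rot": [0,0,0],"hand": 0.88},{"slide": [-0.95,0.18,0],"delta_rot": [0,0,0],"hand": 0.88}])

```text
time_s: 38.3
eef_pos: [0.5476, -0.3109, 0.2307]
eef_rot: [-0.001, 0.769, 0.64, -0.0]
wrist_force: [1.3, -0.7, -0.5]
opening: 0.882
```

drive_tool(deltas=[{"slide": [-0.95,0.18,0],"delta_rot": [0,0,0],"hand": 0.88},{"slide": [-0.83,0.16,0],"delta_rot": [0,0,0],"hand": 0.88},{"slide": [0,0,0],"delta_rot": [0,0,0],"hand": 0.88},{"slide": [0,0,0],"delta_rot": [0,0,0],"hand": 0.88},{"slide": [0,0,0],"delta_rot": [0,0,0],"hand": 0.88}])

```text
time_s: 38.92
eef_pos: [0.549, -0.3988, 0.2319]
eef_rot: [-0.001, 0.768, 0.64, 0.0]
wrist_force: [-0.9, 0.2, -0.3]
opening: 0.882
```

```bash
python3 - <<'E'
from h import *
print(pose()[0])
c=cam("wrist","w21"); np.savez("w21.npz",mtx=c["mtx"],R=c["R"],t=c["t"])
for x in blobs(c,"green",30): print(x[:3],quad(x[3]).tolist())
E
```

```text
[ 0.54904182 -0.39878856  0.2318682 ]
(np.int32(1147), [270, 188, 83, 18], [308.0, 197.4]) [[270, 200], [273, 188], [352, 196], [343, 205]]
```

View pics/w21.png

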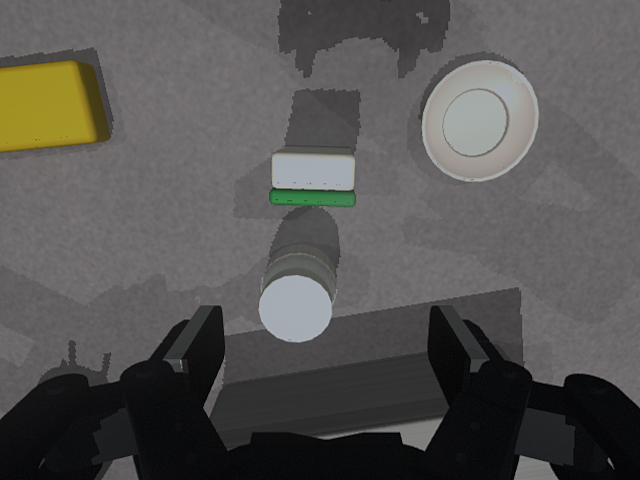

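```bash
python3 - <<'E'
from h import *
c=np.load("w21.npz"); q=[ray(c,*p,.1)[:2] for p in [(272,153),(354,153.5),(355.5,206.5),(270,206)]]
print(np.array(q).round(4)); m=np.mean(q,0); v=q[2]-q[3]+q[1]-q[0]; a=np.degrees(np.arctan2(v[1],v[0])); print(m,a)
plan([m[0],m[1],.074],a)
print("jar",ray(c,295,308,.08))
E
```

```text
[[ 0.5234 -0.3402]
 [ 0.5769 -0.3503]
 [ 0.5722 -0.3858]
 [ 0.5142 -0.3749]]
[ 0.54667528 -0.36277822] -10.696251636262359
cur [ 0.5492 -0.3989  0.2322] yaw -10.35 turn -0.34 rv/180 [-0.0001 -0.0001  0.0019] world d [-0.0025  0.0361 -0.1582]
slide after turn (/50mm): [ 0.7   -0.183  3.163]  before turn: [ 0.699 -0.177  3.163]
jar [ 0.51235845 -0.46245346  0.08      ]
```

drive_tool(deltas=[{"slide": [0.4,-0.09,0],"delta_rot": [0,0,0.002],"hand": 0.88},{"slide": [0.35,-0.09,0.4],"delta_rot": [0,0,0],"hand": 0.88},{"slide": [0,0,0.9],"delta_rot": [0,0,0],"hand": 0.88},{"slide": [0,0,0.6],"delta_rot": [0,0,0],"hand": 0.88},{"slide": [0,0,0],"delta_rot": [0,0,0],"hand": 0.88}])

```text
time_s: 39.6
eef_pos: [0.5456, -0.3586, 0.1346]
eef_rot: [-0.003, 0.77, 0.638, -0.0]
wrist_force: [-0.2, -0.4, 0.2]
opening: 0.884
```

```bash
python3 - <<'E'
from h import *
plan([.5467,-.361,.074],-10.7)
c=cam("wrist","w22")
E
```

```text
cur [ 0.5456 -0.3586  0.1346] yaw -10.73 turn 0.03 rv/180 [-0.0016 -0.0011 -0.0002] world d [ 0.0011 -0.0024 -0.0606]
slide after turn (/50mm): [-0.044  0.032  1.213]  before turn: [-0.048  0.038  1.212]
```

View pics/w22.png

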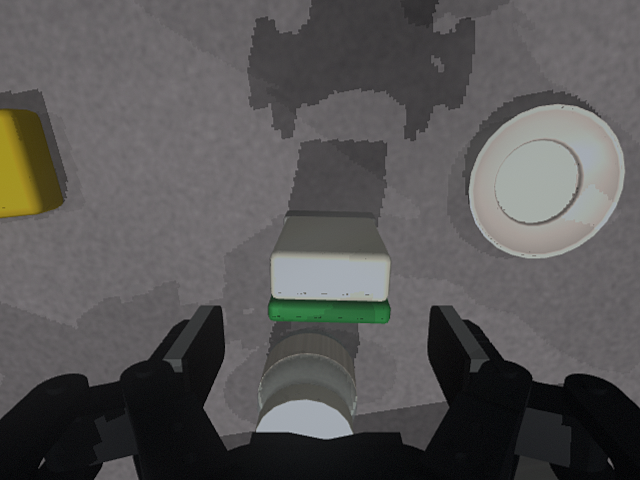

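drive_tool(deltas=[{"slide": [-0.02,0.05,0.5],"delta_rot": [0,0,0],"hand": 0.88},{"slide": [0,0,0.5],"delta_rot": [0,0,0],"hand": 0.88},{"slide": [0,0,0.2],"delta_rot": [0,0,0],"hand": 0.88},{"slide": [0,0,0],"delta_rot": [0,0,0],"hand": 0.5},{"slide": [0,0,0],"delta_rot": [0,0,0],"hand": 0.5}])

```text
time_s: 40.28
eef_pos: [0.55, -0.3638, 0.079]
eef_rot: [0.001, 0.77, 0.637, 0.0]
wrist_force: [0.8, 0.8, -1.8]
opening: 0.686
```

drive_tool(deltas=[{"slide": [0,0,0],"delta_rot": [0,0,0],"hand": 0.4},{"slide": [0,0,-0.5],"delta_rot": [0,0,0],"hand": 0.4},{"slide": [0,0,-0.9],"delta_rot": [0,0,0],"hand": 0.4},{"slide": [0,0,-0.9],"delta_rot": [0,0,0],"hand": 0.4},{"slide": [0,0,-0.7],"delta_rot": [0,0,0],"hand": 0.4}])

```text
time_s: 40.9
eef_pos: [0.5496, -0.3635, 0.23]
eef_rot: [0.001, 0.771, 0.637, 0.0]
wrist_force: [1.2, -0.2, -2.2]
opening: 0.692
```

```bash
python3 - <<'E'
from h import *
w=np.array([.553,.194]);y=np.array([.1,.995])
t=w-y*.114; print(t); plan([t[0],t[1],.21],-5.7)
c=cam("wrist","w23")
E
```

```text
[0.5416  0.08057]
cur [ 0.5496 -0.3635  0.23  ] yaw -10.8 turn 5.1 rv/180 [ 0.0006  0.0004 -0.0283] world d [-0.008   0.4441 -0.02  ]
slide after turn (/50mm): [ 8.822 -1.041  0.4  ]  before turn: [ 8.695 -1.822  0.386]
```

View pics/w23.png

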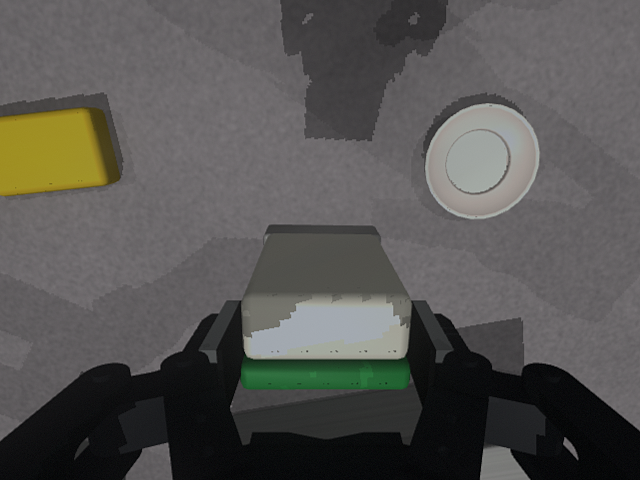

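drive_tool(deltas=[{"slide": [0,0,0],"delta_rot": [0,0,-0.028],"hand": 0.4},{"slide": [0.98,-0.12,0],"delta_rot": [0,0,0],"hand": 0.4},{"slide": [0.98,-0.12,0],"delta_rot": [0,0,0],"hand": 0.4},{"slide": [0.98,-0.12,0],"delta_rot": [0,0,0],"hand": 0.4},{"slide": [0.98,-0.12,0],"delta_rot": [0,0,0],"hand": 0.4}])

```text
time_s: 41.58
eef_pos: [0.5447, -0.1642, 0.227]
eef_rot: [0.0, 0.742, 0.671, 0.0]
wrist_force: [0.6, 0.2, -1.6]
opening: 0.689
```

drive_tool(deltas=[{"slide": [0.98,-0.12,0],"delta_rot": [0,0,0],"hand": 0.4},{"slide": [0.98,-0.12,0],"delta_rot": [0,0,0],"hand": 0.4},{"slide": [0.98,-0.12,0],"delta_rot": [0,0,0],"hand": 0.4},{"slide": [0.98,-0.12,0],"delta_rot": [0,0,0],"hand": 0.4},{"slide": [0.98,-0.08,0],"delta_rot": [0,0,0],"hand": 0.4}])

```text
time_s: 42.2
eef_pos: [0.5413, 0.0824, 0.2272]
eef_rot: [0.0, 0.742, 0.671, 0.0]
wrist_force: [0.7, 0.4, -0.7]
opening: 0.689
```

drive_tool(deltas=[{"slide": [0,0,0.3],"delta_rot": [0,0,0],"hand": 0.4},{"slide": [0,0,0],"delta_rot": [0,0,0],"hand": 0.4},{"slide": [0,0,0],"delta_rot": [0,0,0],"hand": 0.4},{"slide": [0,0,0],"delta_rot": [0,0,0],"hand": 0.4},{"slide": [0,0,0],"delta_rot": [0,0,0],"hand": 0.4}])

```text
time_s: 42.82
eef_pos: [0.542, 0.08, 0.2127]
eef_rot: [0.0, 0.742, 0.67, 0.0]
wrist_force: [0.4, -0.3, -1.7]
opening: 0.689
```

```bash
python3 - <<'E'
from h import *
plan([.5416,.0806,.087],-5.7)
c=cam("wrist","w24");z=pose()[0][2];zb=z-.079
w=np.array([.553,.194]);y=np.array([.1,.995])
p=ray(c,325,290,zb+.1)[:2]; print(-(p-w)@y); p=ray(c,325,389,zb+.1)[:2]; print(-(p-w)@y);
for v in (190,200,210,220,230): p=ray(c,325,v,.106)[:2]; print(v,-(p-w)@y)
E
```

```text
cur [0.542  0.08   0.2127] yaw -5.83 turn 0.13 rv/180 [ 0.0002 -0.     -0.0007] world d [-0.0004  0.0006 -0.1257]
slide after turn (/50mm): [ 0.01  -0.009  2.513]  before turn: [ 0.01  -0.011  2.513]
0.09469879584482946
0.13219819831577545
190 0.08225498927361474
200 0.08851235804315791
210 0.09485896762941132
220 0.10129674083438721
230 0.10782765609850982
```

View pics/w24.png

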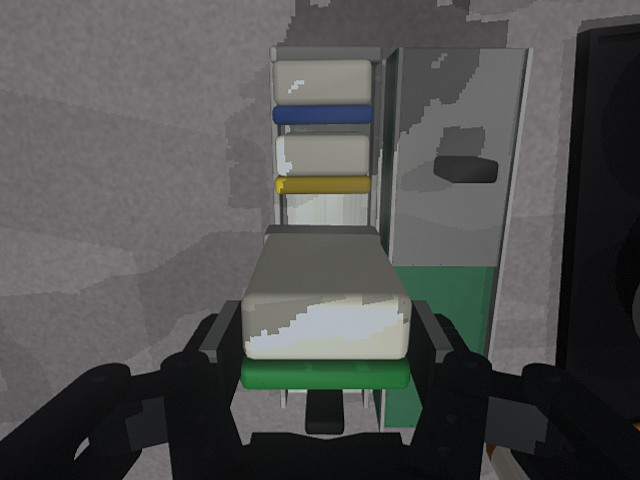

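drive_tool(deltas=[{"slide": [0,0,0.7],"delta_rot": [0,0,0],"hand": 0.4},{"slide": [0,0,0.8],"delta_rot": [0,0,0],"hand": 0.4},{"slide": [0,0,0.6],"delta_rot": [0,0,0],"hand": 0.4},{"slide": [0,0,0.3],"delta_rot": [0,0,0],"hand": 0.4},{"slide": [0,0,0],"delta_rot": [0,0,0],"hand": 0.4}])

```text
time_s: 43.5
eef_pos: [0.5412, 0.0807, 0.0917]
eef_rot: [-0.001, 0.742, 0.671, -0.001]
wrist_force: [-0.5, 0.5, -1.6]
opening: 0.689
```

drive_tool(deltas=[{"slide": [0,0,0.08],"delta_rot": [0,0,0],"hand": 0.4},{"slide": [0,0,0.05],"delta_rot": [0,0,0],"hand": 0.4},{"slide": [0,0,0],"delta_rot": [0,0,0],"hand": 0.4},{"slide": [0,0,0],"delta_rot": [0,0,0],"hand": 0.88},{"slide": [0,0,0],"delta_rot": [0,0,0],"hand": 0.88}])

```text
time_s: 44.12
eef_pos: [0.5422, 0.0808, 0.0863]
eef_rot: [0.0, 0.742, 0.671, 0.0]
wrist_force: [0.5, -0.8, 0.1]
opening: 0.878
```

drive_tool(deltas=[{"slide": [0,0,-0.5],"delta_rot": [0,0,0],"hand": 0.88},{"slide": [0,0,-0.9],"delta_rot": [0,0,0],"hand": 0.88},{"slide": [-0.5,0,-0.9],"delta_rot": [0,0,0],"hand": 0.7},{"slide": [-0.9,0,0],"delta_rot": [0,0,0],"hand": 0.6},{"slide": [-0.9,0,0],"delta_rot": [0,0,0],"hand": 0.6}])

```text
time_s: 44.75
eef_pos: [0.5306, -0.0347, 0.2022]
eef_rot: [0.001, 0.741, 0.671, 0.001]
wrist_force: [0.4, -0.5, -0.6]
opening: 0.598
```

drive_tool(deltas=[{"slide": [-0.5,0,0],"delta_rot": [0,0,0],"hand": 0.6},{"slide": [0,0,0],"delta_rot": [0,0,0],"hand": 0.6},{"slide": [0,0,0],"delta_rot": [0,0,0],"hand": 0.6},{"slide": [0,0,0],"delta_rot": [0,0,0],"hand": 0.6},{"slide": [0,0,0],"delta_rot": [0,0,0],"hand": 0.6}])

```text
time_s: 45.38
eef_pos: [0.5277, -0.0576, 0.2008]
eef_rot: [-0.0, 0.741, 0.671, 0.0]
wrist_force: [0.3, -0.2, -0.4]
opening: 0.601
```

```bash
python3 - <<'E'
from h import *
plan([.527,-.070,.077],-5.7)
c=cam("wrist","w25")
E
```

```text
cur [ 0.5277 -0.0576  0.2008] yaw -5.68 turn -0.02 rv/180 [-0.     -0.      0.0001] world d [-0.0007 -0.0124 -0.1238]
slide after turn (/50mm): [-0.248  0.011  2.476]  before turn: [-0.248  0.011  2.476]
```

View pics/w25.png

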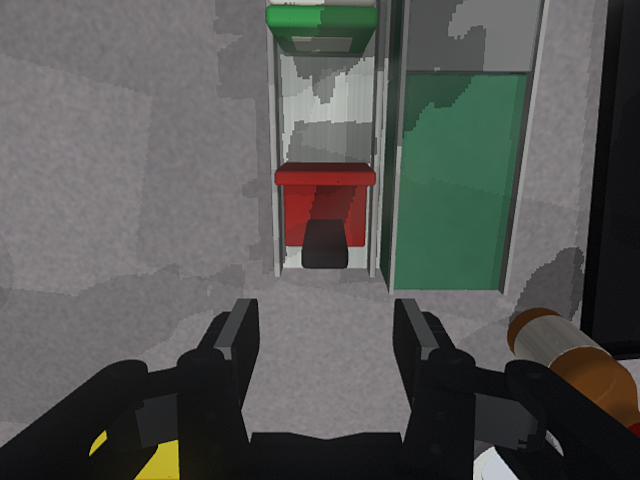

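```bash
python3 - <<'E'
from h import *
c=cam("wrist"); 
for v in (245,258,268): print(ray(c,325,v,.103))
print(pose()[0])
E
```

```text
[ 0.52716856 -0.05832774  0.103     ]
[ 0.52632009 -0.0667946   0.103     ]
[ 0.52565626 -0.07341897  0.103     ]
[ 0.52768648 -0.05788862  0.20077143]
```

drive_tool(deltas=[{"slide": [-0.2,-0.01,0.3],"delta_rot": [0,0,0],"hand": 0.6},{"slide": [0,0,0.8],"delta_rot": [0,0,0],"hand": 0.6},{"slide": [0,0,0.8],"delta_rot": [0,0,0],"hand": 0.6},{"slide": [0,0,0.5],"delta_rot": [0,0,0],"hand": 0.6},{"slide": [0,0,0],"delta_rot": [0,0,0],"hand": 0.6}])

```text
time_s: 46.1
eef_pos: [0.5236, -0.0681, 0.0778]
eef_rot: [-0.003, 0.742, 0.671, -0.001]
wrist_force: [-0.3, -0.7, -0.5]
opening: 0.601
```

drive_tool(deltas=[{"slide": [0,0,0],"delta_rot": [0,0,0],"hand": 0},{"slide": [0,0,0],"delta_rot": [0,0,0],"hand": 0},{"slide": [0,0,0],"delta_rot": [0,0,0],"hand": 0},{"slide": [0.2,0,0],"delta_rot": [0,0,0],"hand": 0},{"slide": [0.3,0,0],"delta_rot": [0,0,0],"hand": 0}])

```text
time_s: 46.72
eef_pos: [0.5284, -0.0445, 0.082]
eef_rot: [0.001, 0.742, 0.671, -0.001]
wrist_force: [-5.3, -3.5, 2.0]
opening: 0.335
```

drive_tool(deltas=[{"slide": [0.3,0,0],"delta_rot": [0,0,0],"hand": 0},{"slide": [0.3,0,0],"delta_rot": [0,0,0],"hand": 0},{"slide": [0.2,0,0],"delta_rot": [0,0,0],"hand": 0},{"slide": [0.1,0,0],"delta_rot": [0,0,0],"hand": 0},{"slide": [0.1,0,0],"delta_rot": [0,0,0],"hand": 0}])

```text
time_s: 47.35
eef_pos: [0.5337, 0.0058, 0.082]
eef_rot: [0.0, 0.742, 0.671, -0.0]
wrist_force: [-5.0, -2.2, 4.9]
opening: 0.335
```

drive_tool(deltas=[{"slide": [0.1,0,0],"delta_rot": [0,0,0],"hand": 0},{"slide": [0.1,0,0],"delta_rot": [0,0,0],"hand": 0},{"slide": [0.1,0,0],"delta_rot": [0,0,0],"hand": 0},{"slide": [0.1,0,0],"delta_rot": [0,0,0],"hand": 0},{"slide": [0.1,0,0],"delta_rot": [0,0,0],"hand": 0}])

```text
time_s: 47.98
eef_pos: [0.5362, 0.0297, 0.0819]
eef_rot: [0.001, 0.742, 0.671, -0.001]
wrist_force: [-5.7, -7.4, 3.7]
opening: 0.333
```

```bash
python3 - <<'E'
from h import *
c=cam("wrist","w26");cam("side","s26");print(ctrl.get_obs()["wrist_force"])
E
```

```text
[-3.68266039 -5.11830974  3.5184746 ]
```

View pics/w26.png

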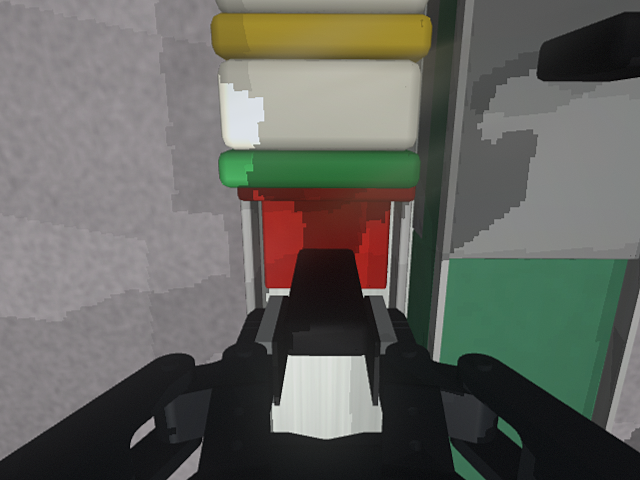

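drive_tool(deltas=[{"slide": [0.05,0,0],"delta_rot": [0,0,0],"hand": 0},{"slide": [0.04,0,0],"delta_rot": [0,0,0],"hand": 0},{"slide": [0,0,0],"delta_rot": [0,0,0],"hand": 0},{"slide": [0,0,0],"delta_rot": [0,0,0],"hand": 0},{"slide": [0,0,0],"delta_rot": [0,0,0],"hand": 0}])

```text
time_s: 48.7
eef_pos: [0.5363, 0.0303, 0.082]
eef_rot: [0.003, 0.742, 0.671, -0.003]
wrist_force: [-9.1, -22.7, 5.7]
opening: 0.337
```

drive_tool(deltas=[{"slide": [0,0,0],"delta_rot": [0,0,0],"hand": 0.6},{"slide": [0,0,0],"delta_rot": [0,0,0],"hand": 0.6},{"slide": [0,0,-0.5],"delta_rot": [0,0,0],"hand": 0.6},{"slide": [0,0,-0.9],"delta_rot": [0,0,0],"hand": 0.6},{"slide": [0,0,-1],"delta_rot": [0,0,0],"hand": 0.6}])

```text
time_s: 49.32
eef_pos: [0.5365, 0.0362, 0.202]
eef_rot: [-0.0, 0.741, 0.671, 0.0]
wrist_force: [1.1, -0.7, -0.8]
opening: 0.601
```

drive_tool(deltas=[{"slide": [0,0,-1],"delta_rot": [0,0,0],"hand": 0.6},{"slide": [0,0,-0.5],"delta_rot": [0,0,0],"hand": 0.6},{"slide": [0,0,0],"delta_rot": [0,0,0],"hand": 0.6},{"slide": [0,0,0],"delta_rot": [0,0,0],"hand": 0.6},{"slide": [0,0,0],"delta_rot": [0,0,0],"hand": 0.6}])

```text
time_s: 49.95
eef_pos: [0.5358, 0.0359, 0.2741]
eef_rot: [-0.001, 0.742, 0.671, -0.001]
wrist_force: [-0.4, 0.4, -0.8]
opening: 0.597
```

```bash
python3 - <<'E'
from h import *
c=cam("wrist","w27");s=cam("side","s27");s=s["frame"][:,:,::-1]
np.savez("w27.npz",mtx=c["mtx"],R=c["R"],t=c["t"])
cv2.imwrite("pics/s27z.png",cv2.resize(s[140:300,230:400],None,fx=3.75,fy=3.75,interpolation=cv2.INTER_CUBIC))
E
```

```text
(no output)
```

View pics/w27.png

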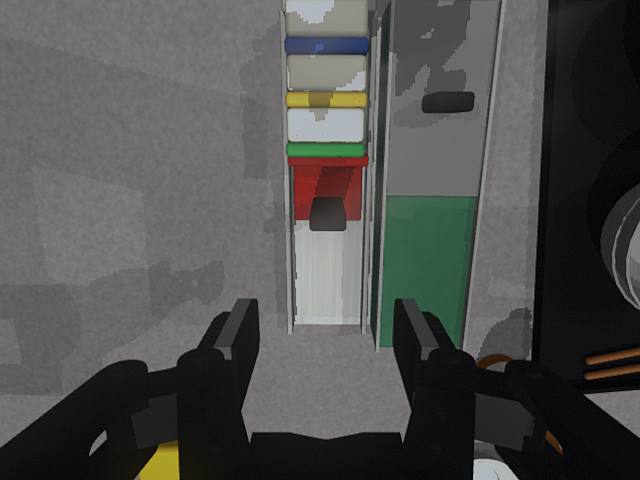

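View pics/s27z.png

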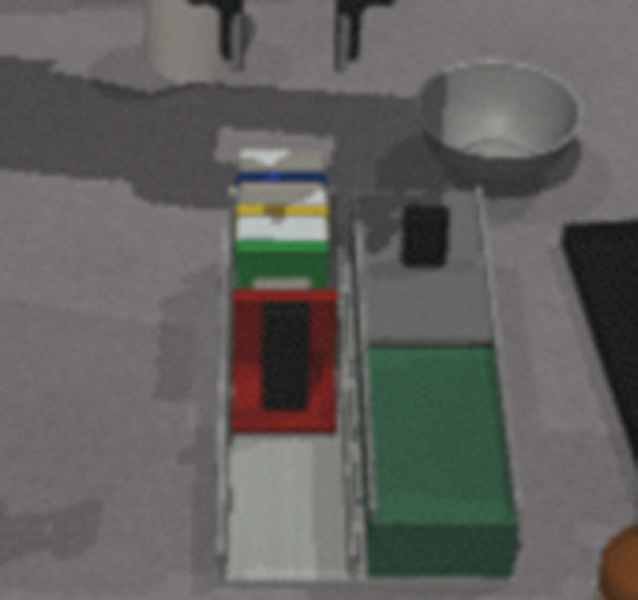

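View pics/s27.png

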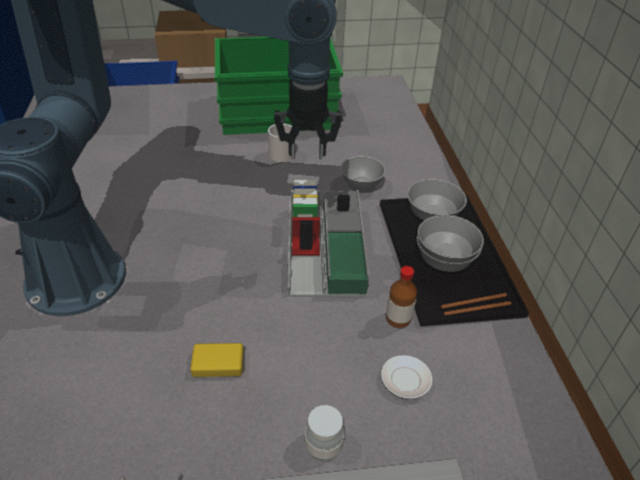

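drive_tool(deltas=[{"slide": [0.9,0,0],"delta_rot": [0,0,0],"hand": 0.6},{"slide": [0.9,0,0],"delta_rot": [0,0,0],"hand": 0.6},{"slide": [0,0,0],"delta_rot": [0,0,0],"hand": 0.6},{"slide": [0,0,0],"delta_rot": [0,0,0],"hand": 0.6},{"slide": [0,0,0],"delta_rot": [0,0,0],"hand": 0.6}])

```text
time_s: 50.68
eef_pos: [0.5456, 0.1241, 0.2755]
eef_rot: [-0.0, 0.742, 0.67, -0.0]
wrist_force: [-0.4, 0.1, 0.3]
opening: 0.601
```

```bash
python3 - <<'E'
from h import *
c=cam("wrist","w28"); f=c["frame"][:,:,::-1]; np.savez("w28.npz",mtx=c["mtx"],R=c["R"],t=c["t"])
cv2.imwrite("pics/w28z.png",cv2.resize(f[100:300,220:480],None,fx=3,fy=3,interpolation=cv2.INTER_CUBIC))
E
```

```text
(no output)
```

View pics/w28z.png

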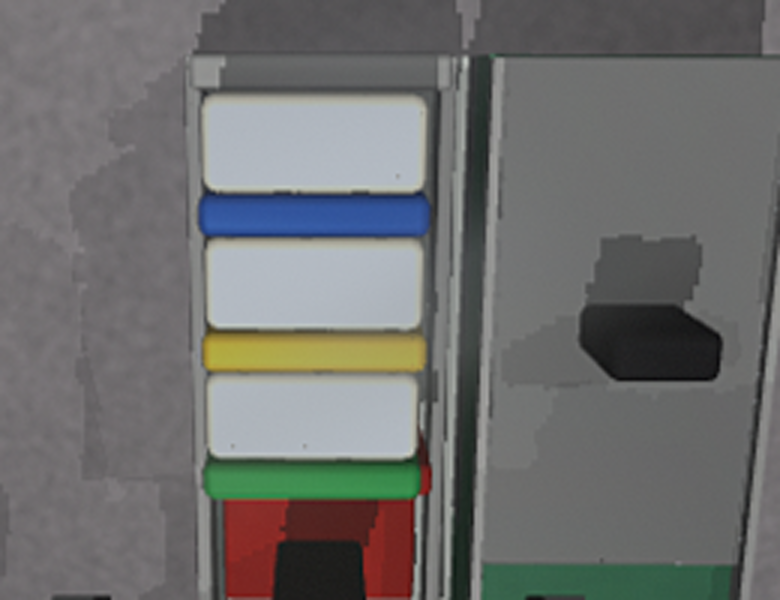

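```bash
python3 - <<'E'
from h import *
c=np.load("w28.npz"); w=np.array([.553,.194]);y=np.array([.1,.995]);x=np.array([.995,-.1])
for n,zx,zy,h in (("wall",315,88,.066),("blue back",315,93,.106),("blue front",315,236,.106),("yel front",315,371,.106),("green front",313,498,.106)):
  p=ray(c,220+zx/3,100+zy/3,h)[:2]; print(n,p.round(4),"d",round(-(p-w)@y,4),"x",round((p-w)@x,4))
# centre lines
for n,l,r,zy in (("blue",200,430,215),("yel",203,426,352),("green",204,422,480)):
  a=ray(c,220+l/3,100+zy/3,.1)[:2];b=ray(c,220+r/3,100+zy/3,.1)[:2]; print(n,((a+b)/2-w)@x,np.linalg.norm(b-a))
for n in("rail",): 
  a=ray(c,220+188/3,100+350/3,.03)[:2];b=ray(c,220+455/3,100+350/3,.03)[:2];print((a-w)@x,(b-w)@x)
E
```

```text
wall [0.5517 0.1909] d 0.0032 x -0.001
blue back [0.5517 0.1902] d 0.0039 x -0.0009
blue front [0.5481 0.155 ] d 0.0393 x -0.001
yel front [0.5445 0.1196] d 0.0748 x -0.0011
green front [0.5403 0.0842] d 0.1105 x -0.0017
blue -0.0010008521312341795 0.05981036495765886
yel -0.0012115687312385527 0.059890745008262664
green -0.0017075056893318436 0.06039754126694919
-0.042890869177373545 0.044569516602262764
```

```bash
python3 - <<'E'
from bench import ctrl
print(ctrl.get_obs()["time_s"]); print(ctrl.hand_in())
E
```

```text
50.725
the job is handed in; nothing more can be done
None
```

The carrier is packed and the job is handed in at about 51 s; hand-in gives no verdict.

- **Boxes:** Three boxes were out: blue, yellow and green. From the end wall they stand in that order in the lane, with their lids facing the stop.
- **Stop:** I pushed it up until the force rose to about 23 N, then let go. The last picture shows it against the green box.
- **Scoop and cover:** The scoop lies flat in the compartment. The cover was slid its full 154 mm until it met its end stop.
- **Knock:** The green box was knocked aside by about 23 mm partway through. I measured it again before picking it up.

**Last checks:**
- The lid fronts sit about 35.5 mm apart, against a box thickness of 36 mm.
- The gap at the wall is about 1 mm.
- All three boxes are within 2 mm of the centre line.
- The crockery and other things look unmoved in the last side view.
- The wall measured about 3 mm nearer in the last picture than my first estimate. I judged the wall gap from the last picture alone.
- The gap between the stop and the green box was judged by eye and by the push force, not measured.

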